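# Nest the loose steel beaker over its twin in the cradle

### The job

Lay the loose steel beaker from the short rest into the long wooden cradle, behind the beaker that already lies there and with its mouth facing that one's foot, then push it along the cradle until it is nested fully home over the other and the pair sits right up against the end board. Let go, leave the nested pair lying in the cradle, and do not disturb the other things on the bench.

Things in the scene. Friction and masses are not known exactly. Their poses are not given: they have to be found in the camera images.
- first_centre (a point): Centre (half-way along the axis) of the steel beaker already in the long cradle, mouth to the end board, 0 to 20 mm short of it. x axis: from foot to mouth. Both beakers are alike: cones 90 mm long, outside 66 mm across the open mouth, 52 at the centre, 38 at the closed foot; wall 2.5, bottom 26 mm thick; 0.2 kg. They nest mouth over foot; fully home the centres are 26 mm apart.
- second_centre (a point): Centre (half-way along the axis) of the loose steel beaker, same as the other, which starts lying in the middle of the short rest. x axis: along its axis from foot to mouth. A beaker lying in a V has its mouth end tipped up by 9 degrees and its centre 43 mm above the bench; it slides along the V when pushed.
- second_foot (a point): Centre of the loose beaker's closed, flat foot end (45 mm from its centre; flat 20 mm across, then rounded off over 20 mm of length up to the cone). When it lies in a V this point is 36 mm above the bench.
- cradle: Long wooden V cradle, fixed; origin on the bench under it, x along the V to the end board, z up. The V's bottom is 16 mm above the bench; two boards slope up 20 degrees from it to edges 26 mm high, 28 mm to either side. Cross feet below: 70 mm wide, 11 mm high. The V is open at x = -125 mm, nearest the robot.
- cradle_stop (a point): Middle of the near face of the upright end board, 43 mm above the bench and 115 mm along x from the cradle's origin. The board is 80 mm wide and 80 mm high. The lower lip of a lying beaker's mouth meets it first; a beaker against it has its centre at about x = 65 mm of the cradle.
- rest: Short wooden V rest of the same section as the cradle, 90 mm long, fixed to the bench; origin on the bench under its middle, x axis along the V, z up. The loose beaker starts in it, its mouth towards +x of the rest.
- hammer: Bystander: hand hammer with a wooden handle, lying on the bench; origin under its middle.
- bottle: Bystander: green glass bottle, 68 mm across, 190 mm high, standing; origin at the centre of its underside.
- pitchbowl: Bystander: steel bowl, 120 mm across, 60 mm high; origin at the centre of its underside.
- tin: Bystander: closed tin, 72 mm across, 100 mm high, standing; origin at the centre of its underside.
Not all that is in view belongs to the job. What is shaped like the part that bears second_centre but orange is not meant. What is shaped like the part that bears first_centre but turquoise is not meant.

How it is judged:
By the outcome, as a careful person would: the job done as asked, in the order asked, and still so for the second after the job is handed in, with the robot touching nothing.
It also fails if it takes over 45 s, if anything falls off the work surface, if the arm or the gripper's body presses on something with over 40 N, if the wrist force passes 120 N, or if a joint passes its speed limit or range.

### The arm

A 7-joint arm with a two-finger parallel gripper is mounted at the origin on the work surface. World frame = base frame: x ahead of the robot, y to its left, z up, the work surface at z = 0. Lengths are in m, angles in rad, forces in N, time in s.
With the tool pointing down it reaches from about 0.425 to 0.875 m from the base axis. Payload 4.7 kg.
Tool frame: the origin (TCP) lies between the finger pads; the fingertips stand 11 mm ahead of it and the grasp point (between the pads) lies 8 mm behind it (tips_ahead is the distance from the TCP to the fingertips, in m); z points along the fingers, y is the direction in which the jaws open and shut (so a half turn about z gives the same grasp; the last joint's range is limited). The gripper opens to 87 mm and grips with 3 to 60 N. Pads are 19 mm wide; open, the fingers measure 117 mm over their backs; the gripper's body (75 mm by 190 mm) begins 51 mm behind the grasp point.
Start: joints at [1.168, 0.321, -0.07, 1.45, 0.023, 1.371, -0.057], TCP at [0.263, -0.594, 0.234] pointing down, gripper open.
Joint ranges: [-2.86, 2.86], [-0.3, 2.09], [-1.38, 1.24], [0.06, 2.45], [-1.56, 4.7], [0.09, 2.05], [-2.69, 2.69]. Speed limits (rad/s): [2.57, 2.57, 3.14, 3.14, 3.14, 3.14, 3.14].

### API

Orientations are given as a 3x3 rotation matrix whose columns are the frame's x, y, z axes.
In Python, from rig import * gives the robot as it stands.
- The arm moves only by the tool step_arm, never from a script. Its argument "plan" is a list of rows, each an object of numbers: "dx", "dy", "dz": the shift along the tool's x, y, z in units of 50 mm (1.0 is 50 mm); "rx", "ry", "rz": the turn, a rotation vector about the tool's x, y, z in degrees. A call has 1 to 20 rows; each row shifts and turns the pose as measured when the row begins, along the tool's axes as they then stand; what a row does not reach is not made up. A row lasts 1/8 s, in which the tool goes at most 62.5 mm and 10.7 degrees, less where a joint would pass 70% of its speed; a pose out of reach is approached as far as the arm can. A call is refused whole if a number of a shift passes 1 or a number of a turn 10.7, either way. A call with a gripper value outside its range is refused whole. "jaw" is the finger opening in mm, from 0 to 87, set as the call begins (left out, the last holds). The fingers move at their own pace and stop on an object; "grip_force" is the grip in N (left out, the last holds). Time passes only in rows, so rows that do not move let the fingers close. It gives the time, the measured TCP pose, the force and the opening at its end, in the units of the state.
- get_obs(): the state, without advancing time (a new reading comes with each control period).
- get_image(name): name is "scene" or "side" or "wrist"; returns the picture (400x640x3 uint8, blue, green, red); there is no depth.
- camera_info(name): a dict with "intrinsics" (3x3 intrinsics, pixels), "xyz" and "rotation" of the camera in the world. Camera axes: x right, y up, looking along -z (the intrinsics and any distortion apply to the point x, -y, -z); pixel columns grow to the right and rows downward; lengths in m; the calibration is good to about 2 mm. A picture is of the moment at which its call begins: read the wrist's pose just before it. camera_info takes no time and is no camera call; for the wrist camera it gives the pose at the moment of the call.
- hand_in(): hands the job in, once; it reports no verdict.
The state is a dict: "time_s": time; "q": joint angles; "joint_velocities": joint speeds; "joint_efforts": joint torques, N m; "eef_pos": TCP position; "tcp_rot": TCP orientation; "force": force on the tool from outside, world axes, zero at the start; "torque": the same for the moment, N m; "opening": finger opening in m.
Only numpy, scipy, OpenCV 4.12 (cv2) and the standard library are available. Lean on these libraries where they do the work, as an engineer would, in place of code of your own. Each camera call takes 0.05 s, during which the arm holds its last target.

## Working session

There is one attempt and no reset: what is moved stays moved. The work goes in short steps, Python scripts to look and compute and a tool call to move; the robot and the scene stay as the last step left them, time stands still between calls to the robot, and variables do not carry over. Pictures are saved under pics/ and viewed, and the job is handed in when it is done.

Besides the shell and the picture viewer there is one more tool, called after "Call:" as a command line: name --argument value ..., lists and objects as JSON in quotes. step_arm: Moves the arm, as the interface text tells. Its arguments: {"type":"object","properties":{"plan":{"type":"array"},"jaw":{"type":"number"},"grip_force":{"type":"number"}},"required":["plan"]}

```bash
mkdir -p pics; ls; python3 - <<'E'
from rig import *
import cv2
o=get_obs();print({k:o[k] for k in('time_s','eef_pos','tcp_rot','force','opening')})
for n in("scene","side","wrist"):
    c=camera_info(n);print(n,c);cv2.imwrite(f"pics/{n}0.png",get_image(n))
E
```

```text
pics
{'time_s': 0.0, 'eef_pos': array([ 0.26287049, -0.59387572,  0.23245576]), 'tcp_rot': array([[ 9.14377832e-01,  4.04860933e-01, -8.97716782e-04],
       [ 4.04861911e-01, -9.14376194e-01,  1.73485936e-03],
       [-1.18474074e-04, -1.94976827e-03, -9.99998092e-01]]), 'force': array([0.44828279, 0.02431611, 0.02407998]), 'opening': 0.08712855667322258}
scene {'intrinsics': array([[411.19563213,   0.        , 324.38980614],
       [  0.        , 411.19563213, 203.74962888],
       [  0.        ,   0.        ,   1.        ]]), 'xyz': array([1.32149647, 0.36979709, 0.83984051]), 'rotation': array([[-0.42261936, -0.61761578,  0.66328246],
       [ 0.90624293, -0.27925867,  0.31739304],
       [-0.01079957,  0.73523149,  0.67773006]])}
side {'intrinsics': array([[399.37566569,   0.        , 318.62814418],
       [  0.        , 399.37566569, 200.20373533],
       [  0.        ,   0.        ,   1.        ]]), 'xyz': array([0.19829605, 0.72641569, 0.63334718]), 'rotation': array([[-0.89130292,  0.24433499, -0.38194177],
       [-0.45316877, -0.50743521,  0.73290352],
       [-0.01473673,  0.82632313,  0.56300347]])}
wrist {'intrinsics': array([[285.62965999,   0.        , 316.77307285],
       [  0.        , 285.62965999, 195.70657271],
       [  0.        ,   0.        ,   1.        ]]), 'xyz': array([ 0.3278222 , -0.56609752,  0.38388992]), 'rotation': array([[ 0.40393586,  0.88403113,  0.2352122 ],
       [-0.91478358,  0.39108823,  0.10109901],
       [-0.00261405, -0.25600577,  0.96667172]])}
```

View pics/scene0.png

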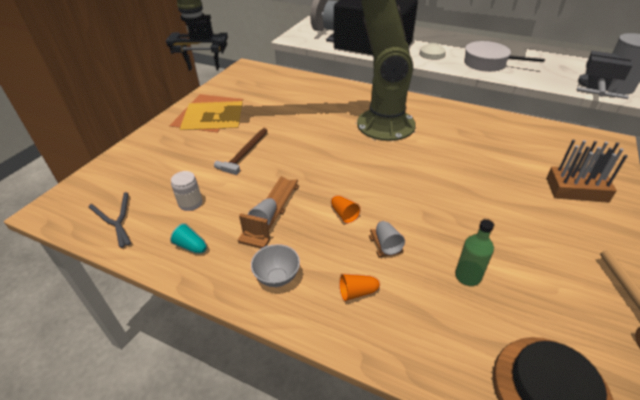

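View pics/side0.png

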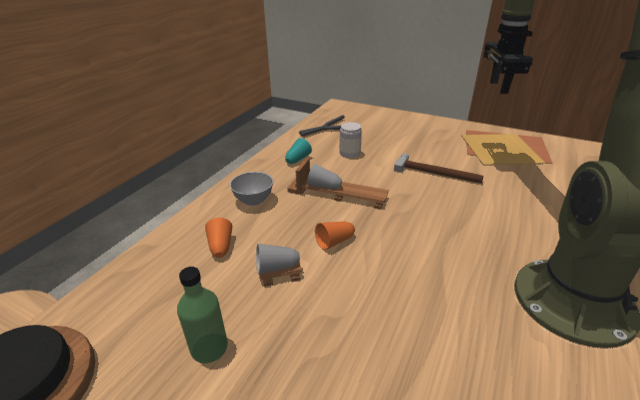

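View pics/wrist0.png

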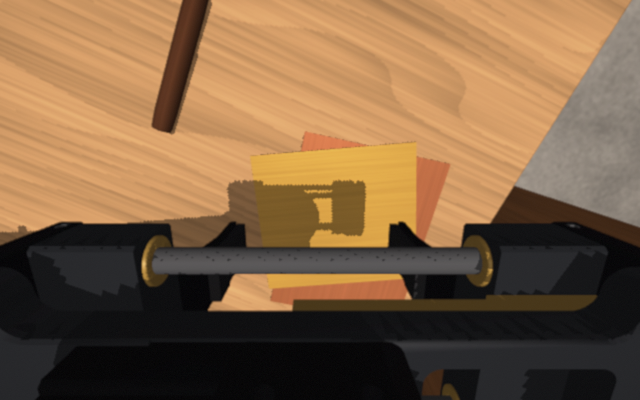

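```bash
python3 - <<'E'
import cv2
a=cv2.imread('pics/scene0.png');b=cv2.imread('pics/side0.png')
cv2.imwrite('pics/c1.png',cv2.resize(a[165:265,225:425],None,fx=4,fy=4,interpolation=cv2.INTER_CUBIC))
cv2.imwrite('pics/c2.png',cv2.resize(b[150:290,200:400],None,fx=4,fy=4,interpolation=cv2.INTER_CUBIC))
E
```

```text
(no output)
```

View pics/c1.png

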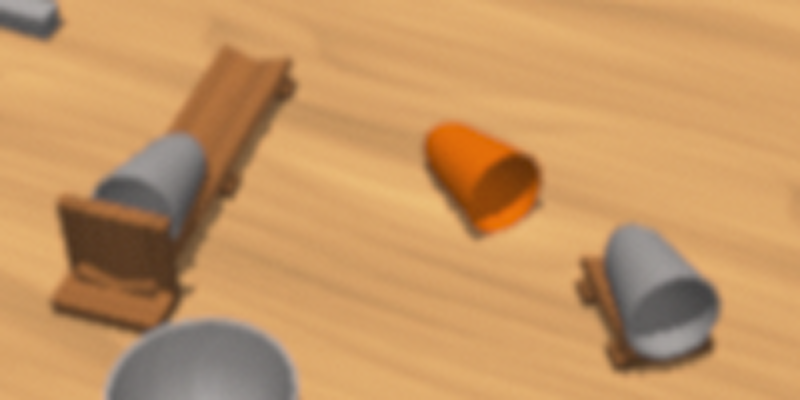

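View pics/c2.png

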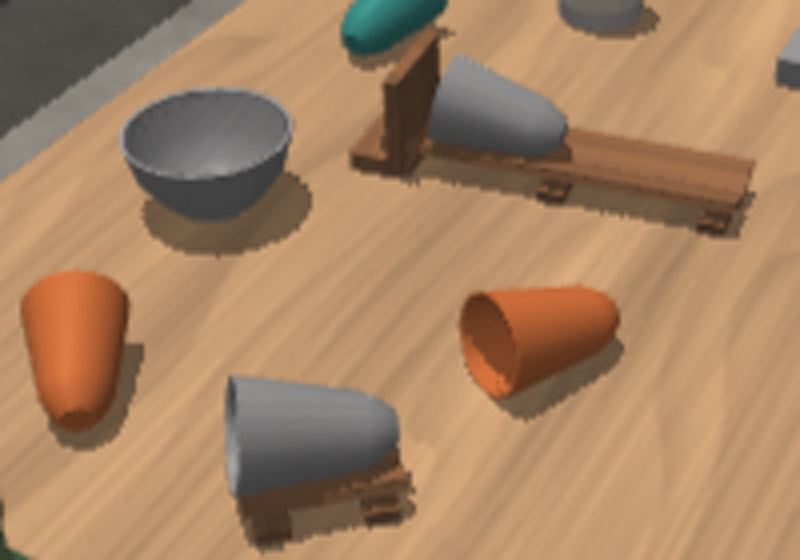

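```bash
cat > h.py <<'E'
import numpy as np
from scipy.optimize import least_squares
def proj(ci,P):
    P=np.atleast_2d(P);p=(P-ci['xyz'])@ci['rotation'];x,y,z=p[:,0],-p[:,1],-p[:,2]
    K=ci['intrinsics'];return np.c_[K[0,0]*x/z+K[0,2],K[1,1]*y/z+K[1,2]]
def ray(ci,u,v,z):
    K=ci['intrinsics'];d=np.array([(u-K[0,2])/K[0,0],-(v-K[1,2])/K[1,1],-1.]);d=ci['rotation']@d
    return ci['xyz']+d*(z-ci['xyz'][2])/d[2]
def fit(obs,x0):
    # obs: list (ci,local xyz mm,u,v)
    def f(p):
        c,s=np.cos(p[2]),np.sin(p[2]);r=[]
        for ci,l,u,v in obs:
            l=np.array(l)/1000
            P=[p[0]+c*l[0]-s*l[1],p[1]+s*l[0]+c*l[1],l[2]]
            r+=list(proj(ci,P)[0]-[u,v])
        return np.array(r)
    r=least_squares(f,x0,loss='soft_l1');return r.x,f(r.x).reshape(-1,2)
E
python3 - <<'E'
from rig import *; from h import *
S,D=camera_info("scene"),camera_info("side")
s=lambda u,v:(225+u/4,165+v/4); d=lambda u,v:(200+u/4,150+v/4)
obs=[(S,(-125,28,26),*s(290,60)),(S,(-125,-28,26),*s(228,47)),(D,(-125,28,26),*d(738,203)),(D,(-125,-28,26),*d(752,160)),
(D,(115,40,80),*d(393,84)),(D,(115,-40,80),*d(438,34)),(S,(118,40,83),*s(166,216)),(S,(118,-40,83),*s(60,197))]
p,r=fit(obs,[.6,-.1,-.3]);print("cradle",p,np.degrees(p[2]));print(r.round(1))
# second beaker: rest axis; foot tip, mouth rim top (c=43, tilt 9)
import math
t=math.radians(9);ax=lambda a,rr:(a*math.cos(t)-rr*math.sin(t),0,43+a*math.sin(t)+rr*math.cos(t))
side=lambda a,rr:(a*math.cos(t),rr,43+a*math.sin(t))
o2=[(S,side(45,33),*s(717,300)),(S,side(45,-33),*s(628,330)),(D,ax(45,33),*d(234,377)),(D,ax(45,-33),*d(238,495)),(D,ax(-42,0),*d(398,430)),(S,ax(-40,12),*s(630,226))]
p,r=fit(o2,[.7,.1,.3]);print("second",p,np.degrees(p[2]));print(r.round(1))
o1=[(D,ax(45,33),*d(457,58)),(D,ax(-44,0),*d(567,130)),(S,ax(-41,10),*s(190,137))]
p,r=fit(o1,[.6,-.1,-.3]);print("first",p,np.degrees(p[2]));print(r.round(1))
print('bowl',ray(S,276,262,.05)[:2],'bottle',ray(S,471,275,0)[:2],'tin',ray(S,188,202,0)[:2],'hammerhead',ray(S,227,167,.02)[:2],'or1',ray(S,345,208,.03)[:2],'or2',ray(S,358,287,.03)[:2],'turq',ray(S,188,239,.03))
E
```

```text
cradle [ 0.58058542 -0.15037454  0.11048159] 6.330128541302104
[[ 0.4 -1.5]
 [-0.6 -1.7]
 [-1.5  0.1]
 [-0.4  0.2]
 [-0.2 -0.2]
 [-0.7 -0.7]
 [ 0.7 -0.7]
 [-0.2 -2.5]]
second [0.57414453 0.19515036 0.69890924] 40.04454963143273
[[ 1.3 -0.1]
 [-0.5 -2.4]
 [ 0.7  3.3]
 [-2.1 -2.7]
 [-1.4  0.1]
 [-0.9 -1.4]]
first [ 0.62572178 -0.14794822  0.07501389] 4.297979051475428
[[-0.2 -0.1]
 [-0.4  1.5]
 [-0.4 -1.6]]
bowl [ 0.78922162 -0.01922824] bottle [0.5875793  0.42597464] tin [ 0.6634969  -0.40515377] hammerhead [ 0.48965385 -0.37945876] or1 [0.52085396 0.05207783] or2 [0.76091357 0.18699559] turq [ 0.80499545 -0.28280377  0.03      ]
```

Call:
step_arm --plan '[{"dx": 0.82,"dy": -0.59,"dz": -0.06,"rz": 0},{"dx": 0.82,"dy": -0.59,"dz": -0.06},{"dx": 0.82,"dy": -0.59,"dz": -0.06},{"dx": 0.82,"dy": -0.59,"dz": -0.06},{"dx": 0.82,"dy": -0.59,"dz": -0.06},{"dx": 0.82,"dy": -0.59,"dz": -0.06},{"dx": 0.82,"dy": -0.59,"dz": -0.06},{"dx": 0.82,"dy": -0.59,"dz": -0.06},{"dx": 0.82,"dy": -0.59,"dz": -0.06},{"dx": 0.82,"dy": -0.59,"dz": -0.06}]' --jaw 87

```text
invalid input at $.plan[0]: expected keys dx, dy, dz, rx, ry, rz
```

```bash
cat > w.py <<'E'
from rig import *; from h import *
import cv2,sys,pickle
def snap(n,cam="wrist"):
    ci=camera_info(cam);o=get_obs();im=get_image(cam);cv2.imwrite(f"pics/{n}.png",im);pickle.dump(ci,open(f"pics/{n}.pkl","wb"))
    x=o['tcp_rot'][:,0];print(o['time_s'],o['eef_pos'].round(4),'yaw',np.degrees(np.arctan2(x[1],x[0])).round(2),'zc',o['tcp_rot'][:,2].round(4),o['force'].round(1),o['opening'])
    return im,ci
if __name__=='__main__': snap(sys.argv[1],sys.argv[2] if len(sys.argv)>2 else 'wrist')
E
python3 w.py w1
```

```text
0.15 [ 0.2629 -0.594   0.2327] yaw 23.88 zc [-7.0e-04  1.3e-03 -1.0e+00] [-0.4 -1.   0.5] 0.08695739178378138
```

View pics/w1.png

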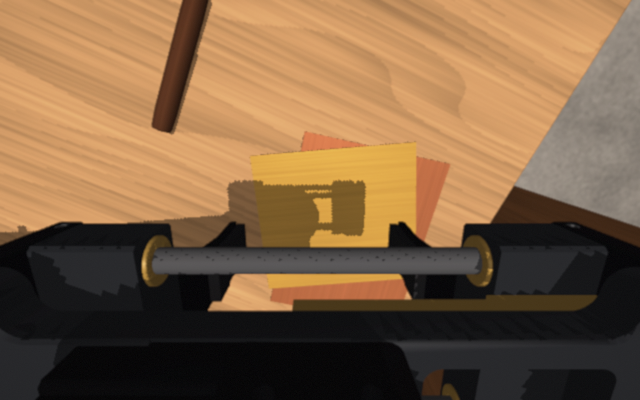

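Call:
step_arm --plan '[{"dx": 0.77,"dy": -0.71,"dz": -0.06,"rx": 0,"ry": 0,"rz": 0},{"dx": 0.77,"dy": -0.71,"dz": -0.06,"rx": 0,"ry": 0,"rz": 0},{"dx": 0.77,"dy": -0.71,"dz": -0.06,"rx": 0,"ry": 0,"rz": 0},{"dx": 0.77,"dy": -0.71,"dz": -0.06,"rx": 0,"ry": 0,"rz": 0},{"dx": 0.77,"dy": -0.71,"dz": -0.06,"rx": 0,"ry": 0,"rz": 0},{"dx": 0.77,"dy": -0.71,"dz": -0.06,"rx": 0,"ry": 0,"rz": 0},{"dx": 0.77,"dy": -0.71,"dz": -0.06,"rx": 0,"ry": 0,"rz": 0},{"dx": 0.77,"dy": -0.71,"dz": -0.06,"rx": 0,"ry": 0,"rz": 0},{"dx": 0.77,"dy": -0.71,"dz": -0.06,"rx": 0,"ry": 0,"rz": 0},{"dx": 0,"dy": 0,"dz": 0,"rx": 0,"ry": 0,"rz": 0}]' --jaw 87

```text
time_s: 1.45
eef_pos: [0.4555, -0.1476, 0.2589]
tcp_rot: [[0.915, 0.404, -0.001], [0.404, -0.915, 0.001], [-0.0, -0.001, -1.0]]
force: [0.6, -0.7, 0.8]
opening: 0.0868
```

```bash
python3 w.py w2
```

```text
1.45 [ 0.4555 -0.1476  0.2589] yaw 23.83 zc [-7.e-04  9.e-04 -1.e+00] [ 0.6 -0.7  0.8] 0.08680232980310047
```

View pics/w2.png

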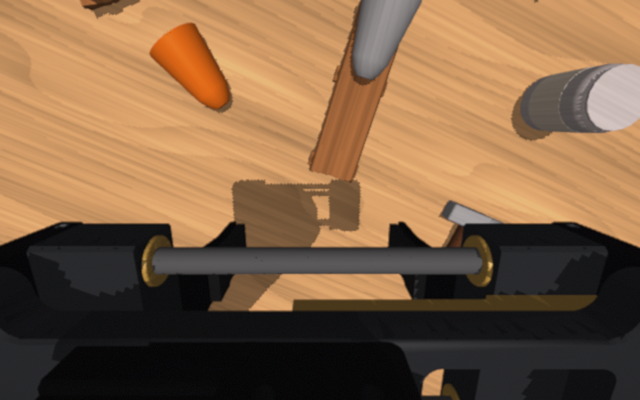

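```bash
python3 - <<'E'
import cv2
a=cv2.imread('pics/w2.png')
cv2.imwrite('pics/w2c.png',cv2.resize(a[0:190,290:450],None,fx=4,fy=3.1,interpolation=cv2.INTER_CUBIC))
E
```

```text
(no output)
```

View pics/w2c.png

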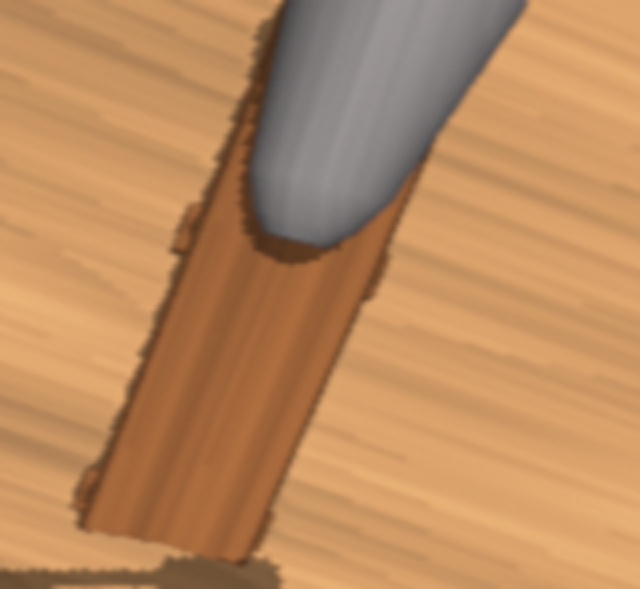

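```bash
python3 - <<'E'
import pickle; from h import *
W=pickle.load(open('pics/w2.pkl','rb'))
c=lambda u,v:(290+u/4,v/3.1)
L0=ray(W,*c(82,527),.026);R0=ray(W,*c(243,562),.026);R1=ray(W,*c(425,160),.026);L1=ray(W,*c(270,40),.026);F=ray(W,*c(298,240),.036)
for n,p in zip(('L0','R0','L1','R1','F'),(L0,R0,L1,R1,F)):print(n,p)
for a,b in((L0,L1),(R0,R1)):print(np.degrees(np.arctan2(*(b-a)[1::-1])))
print(np.linalg.norm(L0-R0))
m=(L0+R0)/2; 
for yaw in(5,5.5,6,6.5):
    e=np.array([np.cos(np.radians(yaw)),np.sin(np.radians(yaw)),0]);print(yaw,'origin',m+.125*e,'foot loc',(F-m)@e-.125)
E
```

```text
L0 [ 0.45656063 -0.13777206  0.026     ]
R0 [ 0.46447765 -0.19456857  0.026     ]
L1 [ 0.65232681 -0.1138155   0.026     ]
R1 [ 0.63362838 -0.17565526  0.026     ]
F [ 0.58959575 -0.15219771  0.036     ]
6.976787870498813
6.379934130874355
0.05734564290877199
5 origin [ 0.58504347 -0.15527585  0.026     ] foot loc 0.004803228503577783
5.5 origin [ 0.58494366 -0.1541896   0.026     ] foot loc 0.004821582992006079
6 origin [ 0.58483437 -0.15310426  0.026     ] foot loc 0.004830051064264845
6.5 origin [ 0.58471562 -0.15201992  0.026     ] foot loc 0.004828632075477596
```

Call:
step_arm --plan '[{"dx": 0.61,"dy": -0.71,"dz": 0.1,"rx": 0,"ry": 0,"rz": -2.7},{"dx": 0.61,"dy": -0.71,"dz": 0.1,"rx": 0,"ry": 0,"rz": -2.7},{"dx": 0.61,"dy": -0.71,"dz": 0.1,"rx": 0,"ry": 0,"rz": -2.7},{"dx": 0.61,"dy": -0.71,"dz": 0.1,"rx": 0,"ry": 0,"rz": -2.7},{"dx": 0.61,"dy": -0.71,"dz": 0.1,"rx": 0,"ry": 0,"rz": -2.7},{"dx": 0.61,"dy": -0.71,"dz": 0.1,"rx": 0,"ry": 0,"rz": -2.7},{"dx": 0,"dy": 0,"dz": 0,"rx": 0,"ry": 0,"rz": 0}]'

```text
time_s: 2.38
eef_pos: [0.5069, 0.1194, 0.2253]
tcp_rot: [[0.776, 0.631, -0.003], [0.631, -0.776, -0.004], [-0.005, 0.001, -1.0]]
force: [0.2, -0.8, 0.3]
opening: 0.0872
```

```bash
python3 w.py w3
```

```text
2.375 [0.5069 0.1194 0.2253] yaw 39.14 zc [-0.0032 -0.004  -1.    ] [ 0.2 -0.8  0.3] 0.08716507222831692
```

View pics/w3.png

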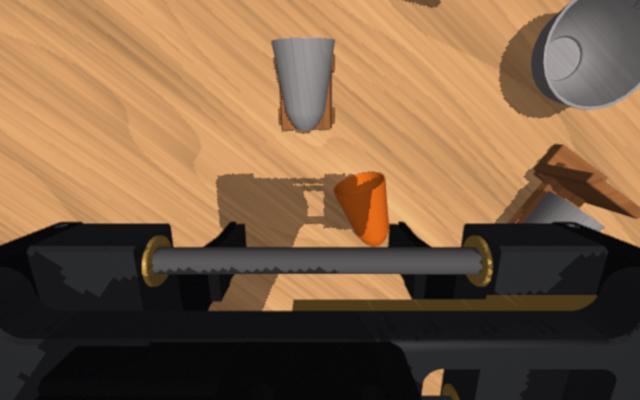

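```bash
python3 - <<'E'
import cv2
a=cv2.imread('pics/w3.png')
cv2.imwrite('pics/w3c.png',cv2.resize(a[20:150,240:370],None,fx=4.5,fy=4.5,interpolation=cv2.INTER_CUBIC))
E
```

```text
(no output)
```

View pics/w3c.png

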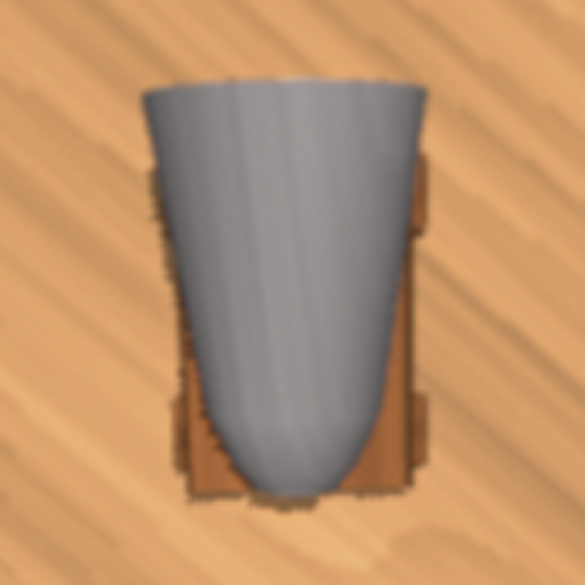

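```bash
python3 - <<'E'
import pickle; from h import *
W=pickle.load(open('pics/w3.pkl','rb'))
c=lambda u,v:(240+u/4.5,20+v/4.5)
a,b=ray(W,*c(143,95),.052),ray(W,*c(427,92),.052);F=ray(W,*c(296,494),.042)
m=(a+b)/2;print(a,b,m,F,np.linalg.norm(a-b));d=m-F
print('yaw from axis',np.degrees(np.arctan2(d[1],d[0])),'yaw from rim',np.degrees(np.arctan2((a-b)[1],(a-b)[0]))-90)
E0,E1=ray(W,*c(190,498),.026),ray(W,*c(410,488),.026);print('rest near corners',E0,E1,np.linalg.norm(E0-E1),np.degrees(np.arctan2((E0-E1)[1],(E0-E1)[0]))-90,(E0+E1)/2)
print('tip',np.linalg.norm(d[:2]))
E
```

```text
[0.59304561 0.24802703 0.052     ] [0.63433841 0.19816723 0.052     ] [0.61369201 0.22309713 0.052     ] [0.54510399 0.165788   0.042     ] 0.06473867008762846
yaw from axis 39.8806409045414 yaw from rim 39.63081946569801
rest near corners [0.52569498 0.18711178 0.026     ] [0.56455846 0.14336089 0.026     ] 0.05851931879760897 41.61436961850018 [0.54512672 0.16523634 0.026     ]
tip 0.08937926494143521
```

Call:
step_arm --plan '[{"dx": 0.7,"dy": -0.09,"dz": 0,"rx": 0,"ry": 0,"rz": -0.9},{"dx": 0.7,"dy": -0.09,"dz": 0.2,"rx": 0,"ry": 0,"rz": 0},{"dx": 0.7,"dy": -0.09,"dz": 0.6,"rx": 0,"ry": 0,"rz": 0},{"dx": 0,"dy": 0,"dz": 0.6,"rx": 0,"ry": 0,"rz": 0},{"dx": 0,"dy": 0,"dz": 0.6,"rx": 0,"ry": 0,"rz": 0},{"dx": 0,"dy": 0,"dz": 0,"rx": 0,"ry": 0,"rz": 0}]'

```text
time_s: 3.18
eef_pos: [0.5879, 0.1731, 0.1192]
tcp_rot: [[0.785, 0.619, -0.004], [0.619, -0.785, -0.018], [-0.014, 0.012, -1.0]]
force: [0.5, 0.0, 0.2]
opening: 0.0871
```

```bash
python3 w.py w4; python3 - <<'E'
from rig import *; from h import *
o=get_obs();R=o['tcp_rot'];p=o['eef_pos']
print('to grasp, tool units:',(R.T@(np.array([.578,.194,.042])-p)/.05).round(3),o['q'].round(2))
E
```

```text
3.175 [0.5879 0.1731 0.1192] yaw 38.23 zc [-0.0035 -0.0184 -0.9998] [0.5 0.  0.2] 0.08709609231391366
to grasp, tool units: [ 0.098 -0.483  1.572] [ 0.25  0.42 -0.73  1.65  0.32  1.19 -1.47]
```

View pics/w4.png

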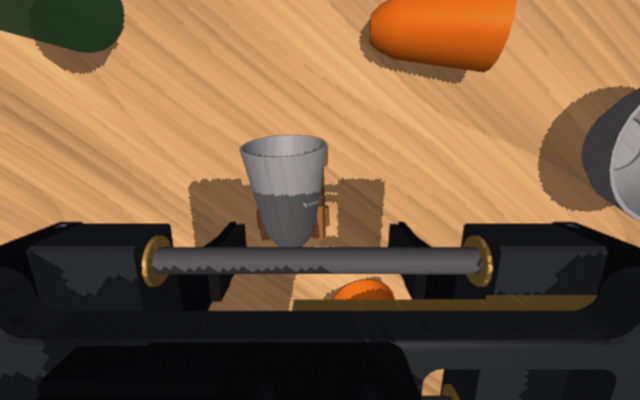

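Call:
step_arm --plan '[{"dx": 0.05,"dy": -0.25,"dz": 0,"rx": 0.7,"ry": 0.8,"rz": -1.0},{"dx": 0.05,"dy": -0.25,"dz": 0,"rx": 0,"ry": 0,"rz": -0.8},{"dx": 0,"dy": 0,"dz": 0,"rx": 0,"ry": 0,"rz": 0}]'

```text
time_s: 3.6
eef_pos: [0.5787, 0.1972, 0.1249]
tcp_rot: [[0.766, 0.643, 0.009], [0.643, -0.766, 0.003], [0.008, 0.004, -1.0]]
force: [-0.5, -0.2, -0.4]
opening: 0.087
```

```bash
python3 w.py w5; cat > t.py <<'E'
from rig import *; from h import *
import sys
from scipy.spatial.transform import Rotation as Ro
def to(x,y,z,yaw):
    o=get_obs();R=o['tcp_rot'];p=o['eef_pos'];a=np.radians(yaw)
    T=np.array([[np.cos(a),np.sin(a),0],[np.sin(a),-np.cos(a),0],[0,0,-1.]])
    print('t',o['time_s'],p.round(4),'units',(R.T@(np.array([x,y,z])-p)/.05).round(3),'rot',Ro.from_matrix(R.T@T).as_rotvec(degrees=True).round(2),'F',o['force'].round(1),'open',round(o['opening'],4))
to(*map(float,sys.argv[1:5]))
E
python3 t.py .578 .194 .042 40
```

```text
3.6 [0.5787 0.1972 0.1249] yaw 40.03 zc [ 0.009   0.0025 -1.    ] [-0.5 -0.2 -0.4] 0.08699255976681992
t 3.65 [0.5793 0.1963 0.1249] units [-0.063  0.012  1.658] rot [ 0.26 -0.48 -0.03] F [ 0.1 -0.1 -0.1] open 0.0875
```

View pics/w5.png

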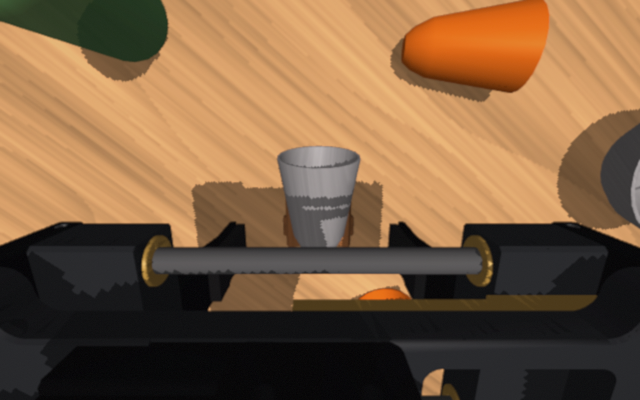

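Call:
step_arm --plan '[{"dx": -0.03,"dy": 0,"dz": 0.4,"rx": 0.2,"ry": -0.4,"rz": 0},{"dx": -0.03,"dy": 0,"dz": 0.4,"rx": 0,"ry": 0,"rz": 0},{"dx": 0,"dy": 0,"dz": 0.4,"rx": 0,"ry": 0,"rz": 0},{"dx": 0,"dy": 0,"dz": 0.3,"rx": 0,"ry": 0,"rz": 0},{"dx": 0,"dy": 0,"dz": 0,"rx": 0,"ry": 0,"rz": 0}]'

```text
time_s: 4.28
eef_pos: [0.576, 0.1928, 0.0425]
tcp_rot: [[0.767, 0.642, -0.002], [0.642, -0.767, -0.002], [-0.003, 0.0, -1.0]]
force: [0.5, -0.2, 0.6]
opening: 0.0869
```

```bash
python3 t.py .578 .194 .042 40
```

```text
t 4.275 [0.576  0.1928 0.0425] units [0.047 0.007 0.011] rot [ 0.    0.16 -0.08] F [ 0.5 -0.2  0.6] open 0.0869
```

Call:
step_arm --plan '[{"dx": 0.04,"dy": 0,"dz": 0,"rx": 0,"ry": 0,"rz": 0},{"dx": 0,"dy": 0,"dz": 0,"rx": 0,"ry": 0,"rz": 0},{"dx": 0,"dy": 0,"dz": 0,"rx": 0,"ry": 0,"rz": 0},{"dx": 0,"dy": 0,"dz": 0,"rx": 0,"ry": 0,"rz": 0},{"dx": 0,"dy": 0,"dz": 0,"rx": 0,"ry": 0,"rz": 0},{"dx": 0,"dy": 0,"dz": 0,"rx": 0,"ry": 0,"rz": 0}]' --jaw 30 --grip_force 20

```text
time_s: 5.03
eef_pos: [0.579, 0.1951, 0.0445]
tcp_rot: [[0.767, 0.642, 0.001], [0.642, -0.767, -0.0], [0.001, 0.001, -1.0]]
force: [-0.5, 0.6, -1.8]
opening: 0.0529
```

```bash
python3 t.py .578 .194 .042 40;python3 w.py w6
```

```text
t 5.025 [0.579  0.1951 0.0445] units [-0.03   0.004  0.051] rot [ 0.07 -0.04 -0.07] F [-0.5  0.6 -1.8] open 0.0529
5.025 [0.579  0.1951 0.0445] yaw 39.93 zc [ 1.4e-03 -5.0e-04 -1.0e+00] [-0.5  0.6 -1.8] 0.05290951797161246
```

View pics/w6.png

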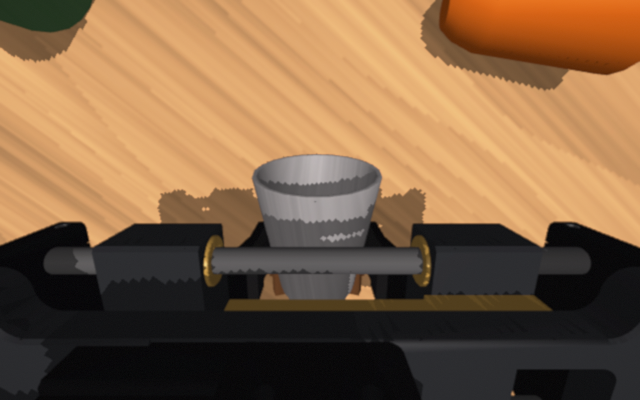

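Call:
step_arm --plan '[{"dx": 0,"dy": 0,"dz": -0.3,"rx": 0,"ry": 0,"rz": 0},{"dx": 0,"dy": 0,"dz": -0.5,"rx": 0,"ry": 0,"rz": 0},{"dx": 0,"dy": 0,"dz": -0.6,"rx": 0,"ry": 0,"rz": 0},{"dx": 0,"dy": 0,"dz": -0.6,"rx": 0,"ry": 0,"rz": 0},{"dx": 0,"dy": 0,"dz": -0.2,"rx": 0,"ry": 0,"rz": 0}]'

```text
time_s: 5.7
eef_pos: [0.5781, 0.1946, 0.1595]
tcp_rot: [[0.767, 0.642, -0.0], [0.642, -0.767, -0.001], [-0.001, 0.001, -1.0]]
force: [0.2, 0.0, -1.7]
opening: 0.053
```

```bash
python3 t.py .5145 -.160 .145 23;python3 w.py w7
```

```text
t 5.7 [0.5781 0.1946 0.1595] units [-5.53   4.619  0.301] rot [ 0.06  0.06 16.96] F [ 0.2  0.  -1.7] open 0.053
5.7 [0.5781 0.1946 0.1595] yaw 39.96 zc [-2.0e-04 -1.5e-03 -1.0e+00] [ 0.2  0.  -1.7] 0.05302809486495448
```

View pics/w7.png

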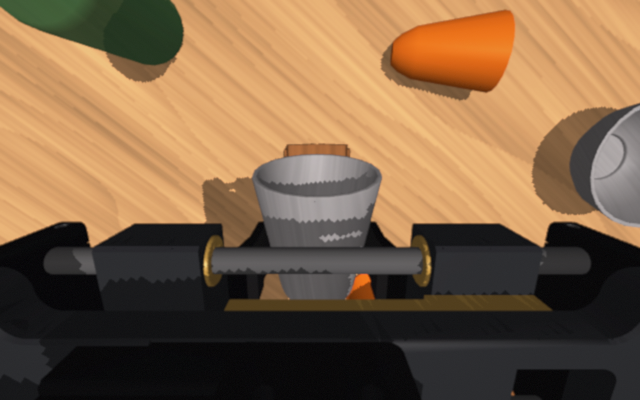

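Call:
step_arm --plan '[{"dx": -0.61,"dy": 0.51,"dz": 0,"rx": 0,"ry": 0,"rz": 3.7},{"dx": -0.58,"dy": 0.55,"dz": 0,"rx": 0,"ry": 0,"rz": 3.7},{"dx": -0.54,"dy": 0.59,"dz": 0,"rx": 0,"ry": 0,"rz": 3.7},{"dx": -0.5,"dy": 0.62,"dz": 0,"rx": 0,"ry": 0,"rz": 3.7},{"dx": -0.46,"dy": 0.65,"dz": 0,"rx": 0,"ry": 0,"rz": 3.7},{"dx": -0.42,"dy": 0.68,"dz": 0,"rx": 0,"ry": 0,"rz": 3.7},{"dx": -0.38,"dy": 0.7,"dz": 0,"rx": 0,"ry": 0,"rz": 3.7},{"dx": -0.33,"dy": 0.73,"dz": 0,"rx": 0,"ry": 0,"rz": 3.7},{"dx": -0.28,"dy": 0.75,"dz": 0,"rx": 0,"ry": 0,"rz": 3.7},{"dx": 0,"dy": 0,"dz": 0,"rx": 0,"ry": 0,"rz": 0}]'

```text
time_s: 7.0
eef_pos: [0.5027, -0.1693, 0.1505]
tcp_rot: [[0.995, 0.098, -0.015], [0.098, -0.995, 0.001], [-0.015, -0.003, -1.0]]
force: [0.7, 0.5, -2.2]
opening: 0.0532
```

```bash
python3 t.py .5145 -.160 .145 6.5;python3 w.py w8
```

```text
t 7.0 [ 0.5027 -0.1693  0.1505] units [ 0.255 -0.162  0.106] rot [-0.16  0.84 -0.87] F [ 0.7  0.5 -2.2] open 0.0532
7.0 [ 0.5027 -0.1693  0.1505] yaw 5.63 zc [-0.0148  0.0013 -0.9999] [ 0.7  0.5 -2.2] 0.053248872009439896
```

View pics/w8.png

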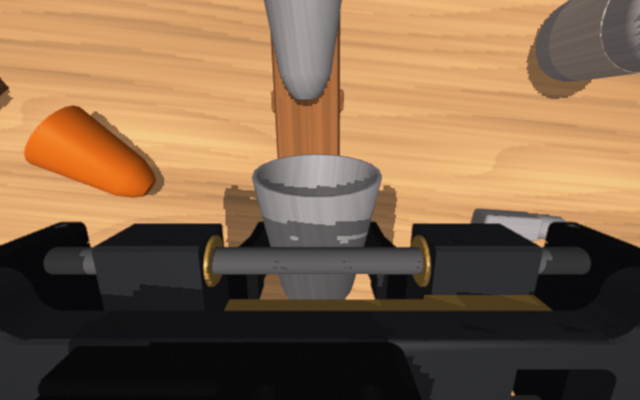

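Call:
step_arm --plan '[{"dx": 0.13,"dy": -0.08,"dz": 0.3,"rx": 0,"ry": 0.8,"rz": -0.8},{"dx": 0.12,"dy": -0.08,"dz": 0.4,"rx": 0,"ry": 0,"rz": 0},{"dx": 0,"dy": 0,"dz": 0.4,"rx": 0,"ry": 0,"rz": 0},{"dx": 0,"dy": 0,"dz": 0.3,"rx": 0,"ry": 0,"rz": 0},{"dx": 0,"dy": 0,"dz": 0,"rx": 0,"ry": 0,"rz": 0}]'

```text
time_s: 7.68
eef_pos: [0.5149, -0.1493, 0.0765]
tcp_rot: [[0.992, 0.126, -0.002], [0.126, -0.992, 0.009], [-0.001, -0.009, -1.0]]
force: [0.3, 0.4, -1.7]
opening: 0.0527
```

```bash
python3 t.py .5145 -.160 .0445 6.5;python3 w.py w9; python3 w.py s9 side; python3 - <<'E'
import cv2
a=cv2.imread('pics/s9.png')
cv2.imwrite('pics/s9c.png',cv2.resize(a[120:240,270:430],None,fx=5,fy=5,interpolation=cv2.INTER_CUBIC))
E
```

```text
t 7.675 [ 0.5149 -0.1493  0.0765] units [-0.035  0.218  0.638] rot [-0.52  0.08  0.74] F [ 0.3  0.4 -1.7] open 0.0527
7.675 [ 0.5149 -0.1493  0.0765] yaw 7.24 zc [-0.0024  0.0088 -1.    ] [ 0.3  0.4 -1.7] 0.05267240505683869
7.725 [ 0.5155 -0.1494  0.0773] yaw 7.23 zc [-0.0011  0.0084 -1.    ] [-0.1 -0.  -2. ] 0.0529961377061856
```

View pics/w9.png

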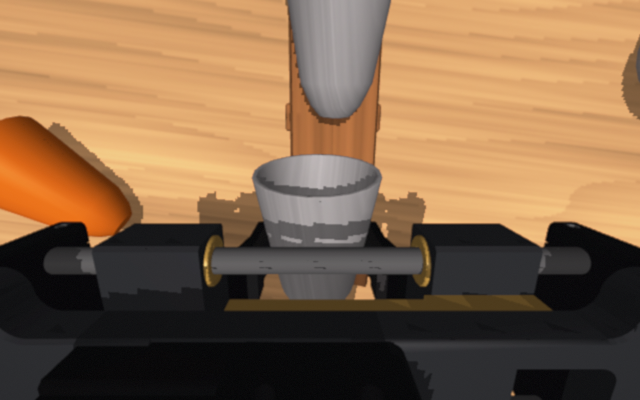

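View pics/s9c.png

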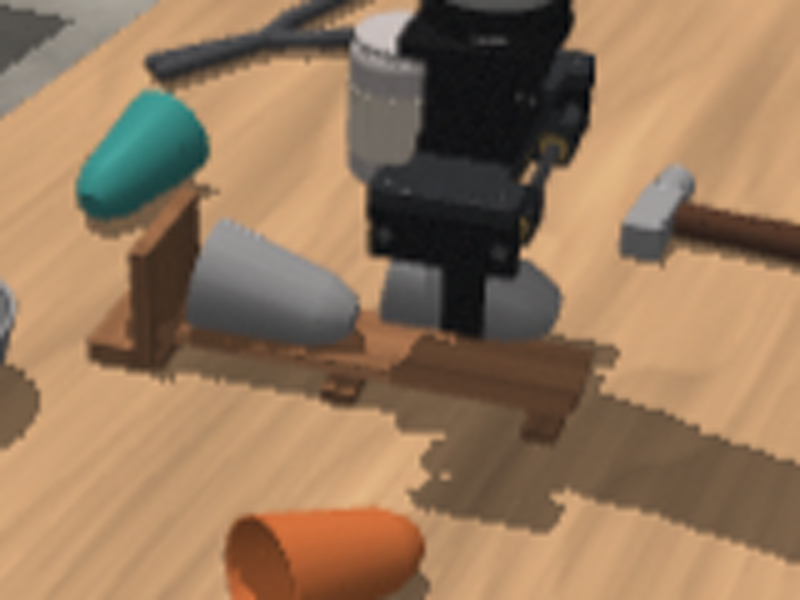

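Call:
step_arm --plan '[{"dx": 0,"dy": 0.11,"dz": 0,"rx": -0.5,"ry": 0,"rz": 0.7},{"dx": 0,"dy": 0.07,"dz": 0,"rx": 0,"ry": 0,"rz": 0},{"dx": 0,"dy": 0,"dz": 0,"rx": 0,"ry": 0,"rz": 0}]'

```text
time_s: 8.15
eef_pos: [0.5187, -0.1604, 0.0801]
tcp_rot: [[0.994, 0.112, 0.005], [0.112, -0.994, -0.004], [0.004, 0.004, -1.0]]
force: [-0.7, -0.3, -2.0]
opening: 0.053
```

```bash
python3 t.py .5145 -.160 .0445 6.5;python3 w.py w10; python3 -c "
import cv2
a=cv2.imread('pics/w10.png')
cv2.imwrite('pics/w10c.png',cv2.resize(a[0:240,220:420],None,fx=3,fy=2.5))"
```

```text
t 8.15 [ 0.5187 -0.1604  0.0801] units [-0.085 -0.021  0.711] rot [ 0.23 -0.26 -0.09] F [-0.7 -0.3 -2. ] open 0.053
8.15 [ 0.5187 -0.1604  0.0801] yaw 6.41 zc [ 0.0049 -0.0035 -1.    ] [-0.7 -0.3 -2. ] 0.05298241086014326
```

View pics/w10c.png

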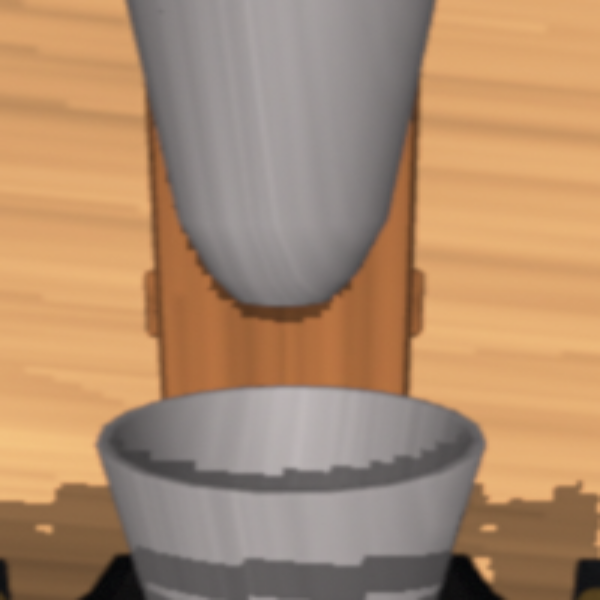

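Call:
step_arm --plan '[{"dx": -0.04,"dy": -0.03,"dz": 0.25,"rx": 0.2,"ry": -0.2,"rz": 0},{"dx": -0.04,"dy": -0.02,"dz": 0.25,"rx": 0,"ry": 0,"rz": 0},{"dx": 0,"dy": 0,"dz": 0.12,"rx": 0,"ry": 0,"rz": 0},{"dx": 0,"dy": 0,"dz": 0,"rx": 0,"ry": 0,"rz": 0}]'

```text
time_s: 8.7
eef_pos: [0.5133, -0.1577, 0.046]
tcp_rot: [[0.994, 0.112, -0.001], [0.112, -0.994, 0.001], [-0.001, -0.001, -1.0]]
force: [0.3, -0.2, -1.8]
opening: 0.0529
```

```bash
python3 t.py .5145 -.160 .0445 6.5
```

```text
t 8.7 [ 0.5133 -0.1577  0.046 ] units [0.018 0.049 0.03 ] rot [-0.05  0.05 -0.07] F [ 0.3 -0.2 -1.8] open 0.0529
```

Call:
step_arm --plan '[{"dx": 0,"dy": 0,"dz": 0.04,"rx": 0,"ry": 0,"rz": 0},{"dx": 0,"dy": 0,"dz": 0,"rx": 0,"ry": 0,"rz": 0}]'

```text
time_s: 8.95
eef_pos: [0.5142, -0.1579, 0.0454]
tcp_rot: [[0.994, 0.112, 0.0], [0.112, -0.994, -0.0], [0.0, 0.0, -1.0]]
force: [0.5, 0.3, -1.4]
opening: 0.0528
```

Call:
step_arm --plan '[{"dx": 0,"dy": 0,"dz": 0,"rx": 0,"ry": 0,"rz": 0},{"dx": 0,"dy": 0,"dz": 0,"rx": 0,"ry": 0,"rz": 0},{"dx": 0,"dy": 0,"dz": 0,"rx": 0,"ry": 0,"rz": 0},{"dx": 0,"dy": 0,"dz": 0,"rx": 0,"ry": 0,"rz": 0}]' --jaw 80

```text
time_s: 9.45
eef_pos: [0.5154, -0.1582, 0.0463]
tcp_rot: [[0.994, 0.112, 0.003], [0.112, -0.994, -0.001], [0.003, 0.001, -1.0]]
force: [0.1, 0.2, 0.5]
opening: 0.0787
```

```bash
python3 t.py .5145 -.160 .0445 6.5;python3 w.py w11
```

```text
t 9.45 [ 0.5154 -0.1582  0.0463] units [-0.022  0.034  0.036] rot [ 0.07 -0.15 -0.08] F [0.1 0.2 0.5] open 0.0787
9.45 [ 0.5154 -0.1582  0.0463] yaw 6.42 zc [ 2.7e-03 -8.0e-04 -1.0e+00] [0.1 0.2 0.5] 0.07870817248601414
```

View pics/w11.png

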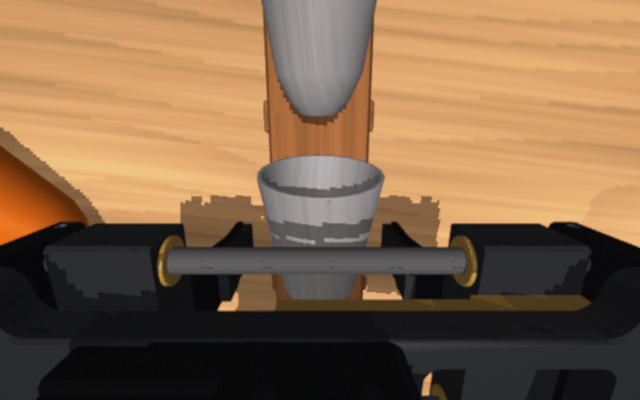

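Call:
step_arm --plan '[{"dx": 0,"dy": 0,"dz": -0.4,"rx": 0,"ry": 0,"rz": 0},{"dx": 0,"dy": 0,"dz": -0.5,"rx": 0,"ry": 0,"rz": 0},{"dx": 0,"dy": 0,"dz": -0.5,"rx": 0,"ry": 0,"rz": 0},{"dx": 0,"dy": 0,"dz": -0.2,"rx": 0,"ry": 0,"rz": 0}]'

```text
time_s: 10.0
eef_pos: [0.514, -0.1577, 0.1271]
tcp_rot: [[0.994, 0.112, -0.0], [0.112, -0.994, 0.001], [-0.0, -0.001, -1.0]]
force: [0.4, -0.8, 0.2]
opening: 0.0798
```

Call:
step_arm --plan '[{"dx": -0.5,"dy": 0,"dz": 0,"rx": 0,"ry": 0,"rz": 0},{"dx": -0.5,"dy": 0,"dz": 0,"rx": 0,"ry": 0,"rz": 0},{"dx": -0.4,"dy": 0,"dz": 0,"rx": 0,"ry": 0,"rz": 0},{"dx": 0,"dy": 0,"dz": 0,"rx": 0,"ry": 0,"rz": 0},{"dx": 0,"dy": 0,"dz": 0,"rx": 0,"ry": 0,"rz": 0}]' --jaw 0 --grip_force 20

```text
time_s: 10.62
eef_pos: [0.443, -0.1652, 0.126]
tcp_rot: [[0.994, 0.113, 0.0], [0.113, -0.994, 0.001], [0.0, -0.001, -1.0]]
force: [0.3, 0.2, -0.5]
opening: 0.038
```

```bash
python3 t.py .447 -.1675 .041 6.5;python3 w.py w12;python3 w.py s12 side; python3 - <<'E'
import cv2
a=cv2.imread('pics/s12.png')
cv2.imwrite('pics/s12c.png',cv2.resize(a[120:240,270:430],None,fx=5,fy=5,interpolation=cv2.INTER_CUBIC))
E
```

```text
t 10.625 [ 0.443  -0.1652  0.126 ] units [0.073 0.056 1.7  ] rot [-0.07 -0.01 -0.03] F [ 0.3  0.2 -0.5] open 0.038
10.625 [ 0.443  -0.1652  0.126 ] yaw 6.47 zc [ 0.      0.0012 -1.    ] [ 0.3  0.2 -0.5] 0.03796915557526014
10.675 [ 0.443  -0.1652  0.1259] yaw 6.48 zc [-3.0e-04  1.4e-03 -1.0e+00] [-0.5 -0.9 -0. ] 0.034029452584490014
```

View pics/w12.png

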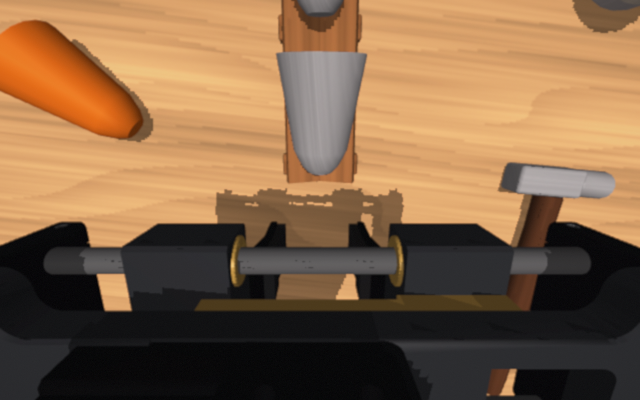

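View pics/s12c.png

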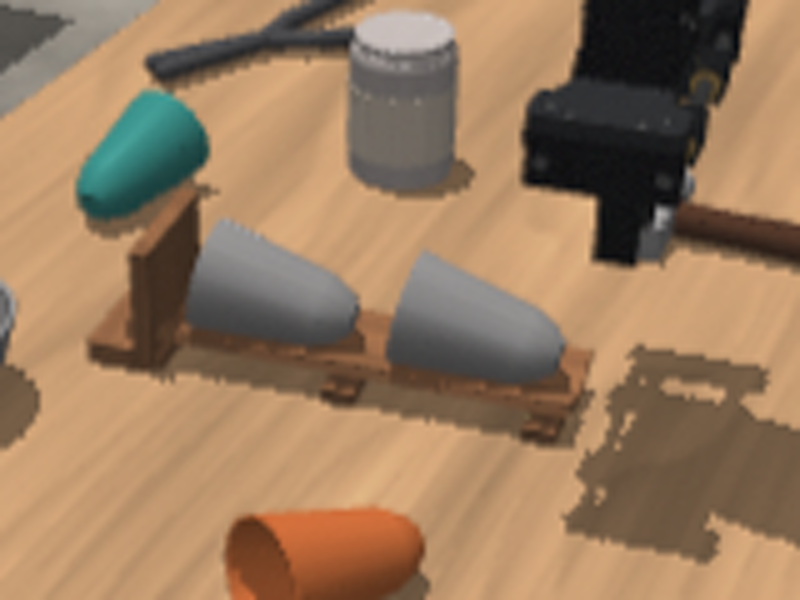

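Call:
step_arm --plan '[{"dx": 0,"dy": 0.02,"dz": 0.4,"rx": 0,"ry": 0,"rz": 0},{"dx": 0,"dy": 0,"dz": 0.5,"rx": 0,"ry": 0,"rz": 0},{"dx": 0,"dy": 0,"dz": 0.45,"rx": 0,"ry": 0,"rz": 0},{"dx": 0,"dy": 0,"dz": 0.3,"rx": 0,"ry": 0,"rz": 0},{"dx": 0,"dy": 0,"dz": 0,"rx": 0,"ry": 0,"rz": 0}]'

```text
time_s: 11.35
eef_pos: [0.4475, -0.165, 0.0414]
tcp_rot: [[0.993, 0.116, 0.003], [0.116, -0.993, 0.003], [0.003, -0.002, -1.0]]
force: [0.1, -1.4, 0.1]
opening: 0.0004
```

```bash
python3 t.py .447 -.1675 .041 6.5;python3 w.py w13
```

```text
t 11.35 [ 0.4475 -0.165   0.0414] units [-0.016  0.048  0.008] rot [-0.14 -0.19  0.17] F [ 0.1 -1.4  0.1] open 0.0004
11.35 [ 0.4475 -0.165   0.0414] yaw 6.67 zc [ 0.003   0.0028 -1.    ] [ 0.1 -1.4  0.1] 0.00041538901789844277
```

View pics/w13.png

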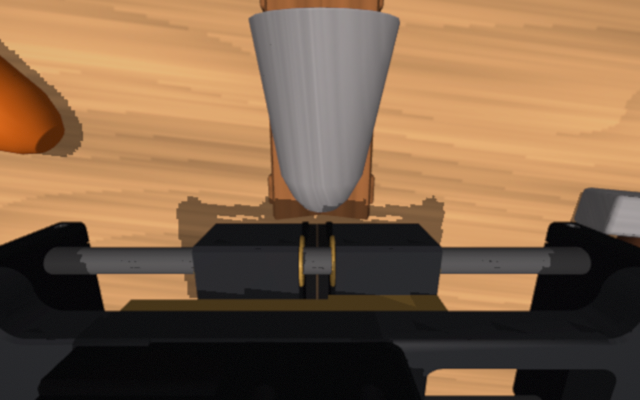

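Call:
step_arm --plan '[{"dx": 0.15,"dy": 0.04,"dz": 0,"rx": 0,"ry": -0.2,"rz": 0},{"dx": 0.15,"dy": 0,"dz": 0,"rx": 0,"ry": 0,"rz": 0},{"dx": 0.12,"dy": 0,"dz": 0,"rx": 0,"ry": 0,"rz": 0},{"dx": 0.12,"dy": 0,"dz": 0,"rx": 0,"ry": 0,"rz": 0},{"dx": 0.12,"dy": 0,"dz": 0,"rx": 0,"ry": 0,"rz": 0},{"dx": 0.12,"dy": 0,"dz": 0,"rx": 0,"ry": 0,"rz": 0}]'

```text
time_s: 12.15
eef_pos: [0.4908, -0.1633, 0.0443]
tcp_rot: [[0.993, 0.116, 0.003], [0.116, -0.993, -0.0], [0.003, 0.0, -1.0]]
force: [-0.7, -0.0, -0.2]
opening: 0.0004
```

```bash
python3 t.py .575 -.1525 .041 6.5;python3 w.py w14
```

```text
t 12.15 [ 0.4908 -0.1633  0.0443] units [ 1.697 -0.02   0.07 ] rot [ 0.03 -0.17  0.13] F [-0.7 -0.  -0.2] open 0.0004
12.15 [ 0.4908 -0.1633  0.0443] yaw 6.63 zc [ 3.e-03 -1.e-04 -1.e+00] [-0.7 -0.  -0.2] 0.00040502696565368723
```

View pics/w14.png

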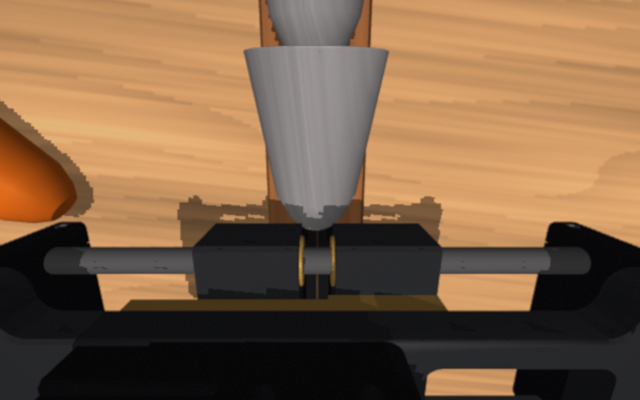

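Call:
step_arm --plan '[{"dx": 0.12,"dy": 0,"dz": 0.04,"rx": 0,"ry": -0.1,"rz": 0},{"dx": 0.12,"dy": 0,"dz": 0.02,"rx": 0,"ry": 0,"rz": 0},{"dx": 0.12,"dy": 0,"dz": 0,"rx": 0,"ry": 0,"rz": 0},{"dx": 0.12,"dy": 0,"dz": 0,"rx": 0,"ry": 0,"rz": 0},{"dx": 0.12,"dy": 0,"dz": 0,"rx": 0,"ry": 0,"rz": 0}]'

```text
time_s: 12.82
eef_pos: [0.52, -0.1599, 0.0408]
tcp_rot: [[0.993, 0.115, -0.005], [0.115, -0.993, -0.0], [-0.005, -0.0, -1.0]]
force: [-5.4, 0.1, 3.7]
opening: 0.0007
```

```bash
python3 t.py .5685 -.154 .041 6.5;python3 w.py w15;python3 w.py s15 side; python3 - <<'E'
import cv2
a=cv2.imread('pics/s15.png')
cv2.imwrite('pics/s15c.png',cv2.resize(a[120:240,270:430],None,fx=5,fy=5,interpolation=cv2.INTER_CUBIC))
E
```

```text
t 12.825 [ 0.52   -0.1599  0.0408] units [ 0.976 -0.007 -0.01 ] rot [-0.01  0.3   0.09] F [-5.4  0.1  3.7] open 0.0007
12.825 [ 0.52   -0.1599  0.0408] yaw 6.59 zc [-5.2e-03 -4.0e-04 -1.0e+00] [-5.4  0.1  3.7] 0.000699406425446619
12.875 [ 0.5212 -0.1597  0.0409] yaw 6.61 zc [-3.4e-03 -2.0e-04 -1.0e+00] [-3.4 -0.4  1.7] 0.00018496810153210828
```

View pics/w15.png

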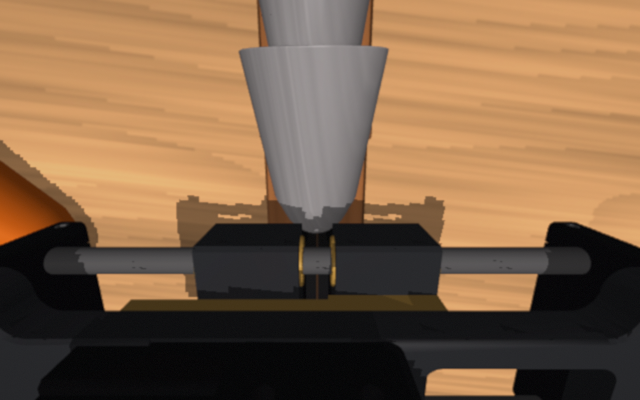

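View pics/s15c.png

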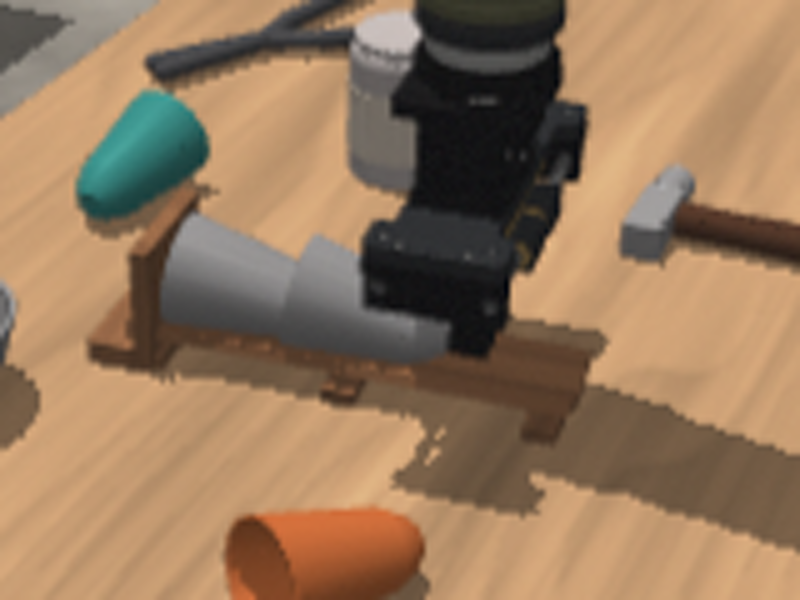

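Call:
step_arm --plan '[{"dx": 0.12,"dy": 0,"dz": 0,"rx": 0,"ry": 0.2,"rz": 0},{"dx": 0.12,"dy": 0,"dz": 0,"rx": 0,"ry": 0,"rz": 0},{"dx": 0.12,"dy": 0,"dz": 0,"rx": 0,"ry": 0,"rz": 0},{"dx": 0.12,"dy": 0,"dz": 0,"rx": 0,"ry": 0,"rz": 0}]'

```text
time_s: 13.42
eef_pos: [0.5445, -0.1571, 0.0407]
tcp_rot: [[0.993, 0.115, -0.003], [0.115, -0.993, 0.0], [-0.003, -0.0, -1.0]]
force: [-6.2, -0.5, 4.6]
opening: 0.0006
```

```bash
python3 t.py .5685 -.154 .041 6.5
```

```text
t 13.425 [ 0.5445 -0.1571  0.0407] units [ 0.484 -0.006 -0.008] rot [-0.02  0.16  0.08] F [-6.2 -0.5  4.6] open 0.0006
```

Call:
step_arm --plan '[{"dx": 0.12,"dy": 0,"dz": 0,"rx": 0,"ry": 0.1,"rz": 0},{"dx": 0.12,"dy": 0,"dz": 0,"rx": 0,"ry": 0,"rz": 0},{"dx": 0.1,"dy": 0,"dz": 0,"rx": 0,"ry": 0,"rz": 0}]'

```text
time_s: 13.8
eef_pos: [0.5594, -0.1553, 0.0405]
tcp_rot: [[0.993, 0.114, -0.008], [0.114, -0.993, 0.0], [-0.008, -0.001, -1.0]]
force: [-8.5, 0.2, 5.9]
opening: 0.0003
```

```bash
python3 t.py .5685 -.154 .041 6.5;python3 w.py w16;python3 w.py s16 side; python3 - <<'E'
import cv2
a=cv2.imread('pics/s16.png')
cv2.imwrite('pics/s16c.png',cv2.resize(a[120:240,270:430],None,fx=5,fy=5,interpolation=cv2.INTER_CUBIC))
E
```

```text
t 13.8 [ 0.5594 -0.1553  0.0405] units [ 0.184 -0.005 -0.011] rot [-0.06  0.48  0.05] F [-8.5  0.2  5.9] open 0.0003
13.8 [ 0.5594 -0.1553  0.0405] yaw 6.55 zc [-8.5e-03  1.0e-04 -1.0e+00] [-8.5  0.2  5.9] 0.00025342234063058407
13.85 [ 0.5601 -0.1551  0.0406] yaw 6.56 zc [-7.5e-03  2.0e-04 -1.0e+00] [-6.1 -0.4  4.2] 0.0005980991782250694
```

View pics/s16c.png

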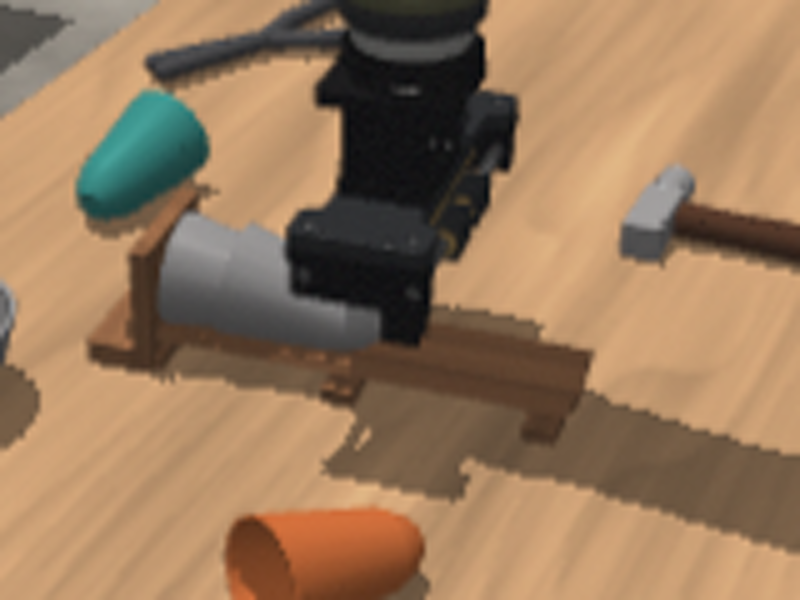

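Call:
step_arm --plan '[{"dx": 0.1,"dy": 0,"dz": 0,"rx": 0,"ry": 0.3,"rz": 0},{"dx": 0.1,"dy": 0,"dz": 0,"rx": 0,"ry": 0,"rz": 0},{"dx": 0.1,"dy": 0,"dz": 0,"rx": 0,"ry": 0,"rz": 0}]'

```text
time_s: 14.28
eef_pos: [0.5665, -0.1545, 0.0399]
tcp_rot: [[0.993, 0.113, -0.023], [0.113, -0.994, -0.0], [-0.023, -0.002, -1.0]]
force: [-19.9, -0.0, 15.1]
opening: 0.0005
```

Call:
step_arm --plan '[{"dx": 0.1,"dy": 0,"dz": 0,"rx": 0,"ry": 0.3,"rz": 0},{"dx": 0.1,"dy": 0,"dz": 0,"rx": 0,"ry": 0.2,"rz": 0}]'

```text
time_s: 14.52
eef_pos: [0.5664, -0.1546, 0.039]
tcp_rot: [[0.993, 0.111, -0.038], [0.111, -0.994, -0.0], [-0.038, -0.004, -0.999]]
force: [-17.0, -0.3, 13.7]
opening: 0.0001
```

```bash
python3 t.py .5685 -.154 .041 6.5;python3 w.py w17;python3 w.py s17 side; python3 - <<'E'
import cv2
a=cv2.imread('pics/s17.png')
cv2.imwrite('pics/s17c.png',cv2.resize(a[120:240,270:430],None,fx=5,fy=5,interpolation=cv2.INTER_CUBIC))
E
```

```text
t 14.525 [ 0.5664 -0.1546  0.039 ] units [ 0.041 -0.007 -0.041] rot [-0.24  2.19 -0.14] F [-17.   -0.3  13.7] open 0.0001
14.525 [ 0.5664 -0.1546  0.039 ] yaw 6.36 zc [-3.840e-02 -2.000e-04 -9.993e-01] [-17.   -0.3  13.7] 0.00012154389592482386
14.575 [ 0.5664 -0.1546  0.0389] yaw 6.36 zc [-3.880e-02 -1.000e-04 -9.992e-01] [-17.8  -0.5  14.2] 0.0002539277282087966
```

View pics/s17c.png

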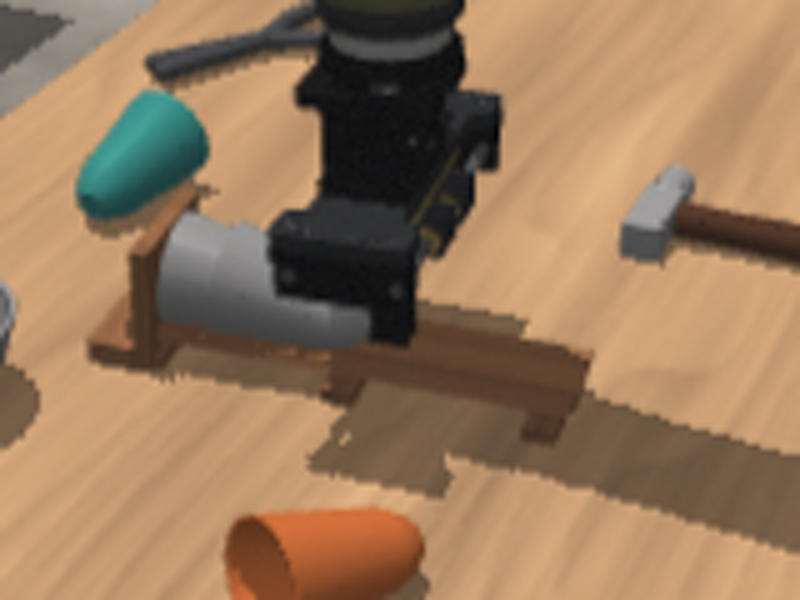

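View pics/w17.png

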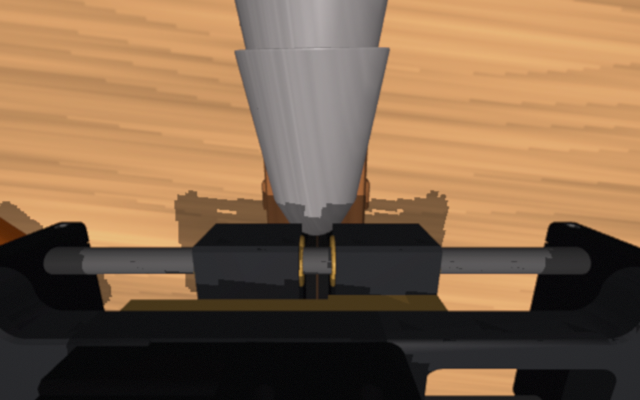

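Call:
step_arm --plan '[{"dx": 0.15,"dy": 0,"dz": -0.04,"rx": 0,"ry": 2.0,"rz": 0},{"dx": 0.18,"dy": 0,"dz": 0,"rx": 0,"ry": 2.0,"rz": 0}]'

```text
time_s: 14.88
eef_pos: [0.5674, -0.1545, 0.0376]
tcp_rot: [[0.994, 0.108, -0.004], [0.108, -0.994, 0.007], [-0.003, -0.007, -1.0]]
force: [-28.5, -1.4, 22.7]
opening: 0.0007
```

```bash
python3 t.py .5685 -.154 .041 6.5;python3 w.py w18
```

```text
t 14.875 [ 0.5674 -0.1545  0.0376] units [ 0.022 -0.008 -0.067] rot [-0.41  0.16 -0.28] F [-28.5  -1.4  22.7] open 0.0007
14.875 [ 0.5674 -0.1545  0.0376] yaw 6.22 zc [-0.0036  0.0068 -1.    ] [-28.5  -1.4  22.7] 0.0006828497726763434
```

Call:
step_arm --plan '[{"dx": -0.3,"dy": 0,"dz": -0.1,"rx": 0,"ry": 0,"rz": 0},{"dx": -0.5,"dy": 0,"dz": -0.05,"rx": 0,"ry": 0,"rz": 0},{"dx": -0.5,"dy": 0,"dz": 0,"rx": 0,"ry": 0,"rz": 0},{"dx": -0.5,"dy": 0,"dz": 0,"rx": 0,"ry": 0,"rz": 0},{"dx": 0,"dy": 0,"dz": 0,"rx": 0,"ry": 0,"rz": 0}]'

```text
time_s: 15.55
eef_pos: [0.4828, -0.1646, 0.0468]
tcp_rot: [[0.994, 0.109, 0.014], [0.109, -0.994, 0.005], [0.015, -0.004, -1.0]]
force: [1.3, -0.4, 0.2]
opening: 0.0004
```

```bash
python3 t.py .5685 -.154 .044 6.5;python3 w.py w19; python3 w.py s19 side;python3 w.py c19 scene; python3 - <<'E'
import cv2
a=cv2.imread('pics/s19.png');b=cv2.imread('pics/c19.png')
cv2.imwrite('pics/s19c.png',cv2.resize(a[140:230,270:410],None,fx=5.5,fy=5.5,interpolation=cv2.INTER_CUBIC))
cv2.imwrite('pics/c19c.png',cv2.resize(b[160:260,225:325],None,fx=6,fy=6,interpolation=cv2.INTER_CUBIC))
E
```

```text
t 15.55 [ 0.4828 -0.1646  0.0468] units [ 1.727 -0.024  0.082] rot [-0.22 -0.85 -0.26] F [ 1.3 -0.4  0.2] open 0.0004
15.55 [ 0.4828 -0.1646  0.0468] yaw 6.24 zc [ 0.0143  0.0054 -0.9999] [ 1.3 -0.4  0.2] 0.00040953283172373903
15.6 [ 0.4842 -0.1643  0.0472] yaw 6.27 zc [ 0.016   0.0056 -0.9999] [-0.8 -0.7 -0. ] 0.0001243548137631252
15.65 [ 0.4847 -0.1641  0.0472] yaw 6.31 zc [ 0.0159  0.006  -0.9999] [ 0.5 -0.9  1.1] 0.00041510986300811775
```

View pics/w19.png

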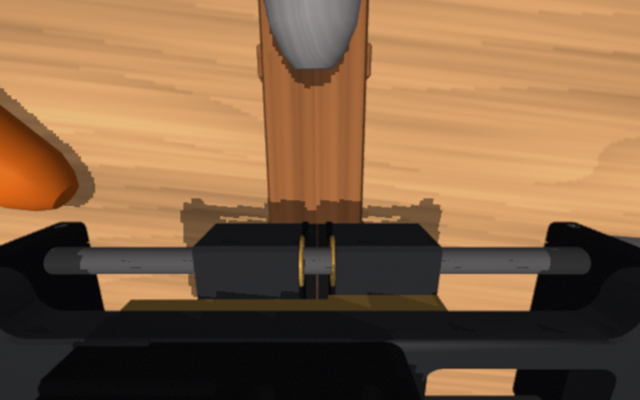

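View pics/s19c.png

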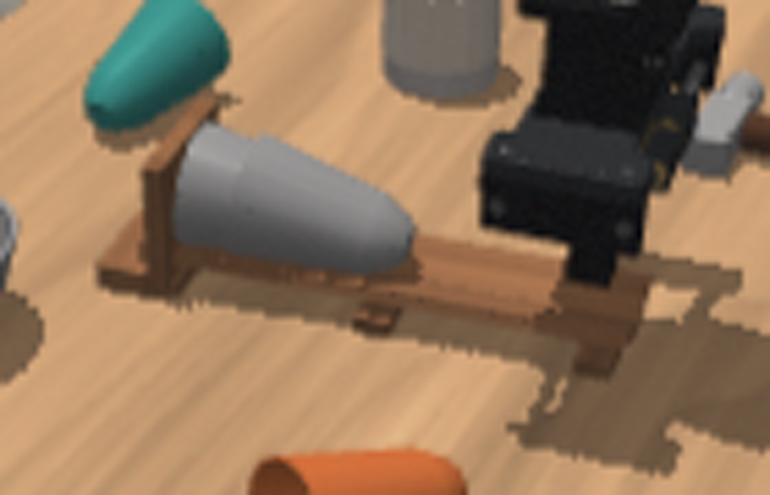

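View pics/c19c.png

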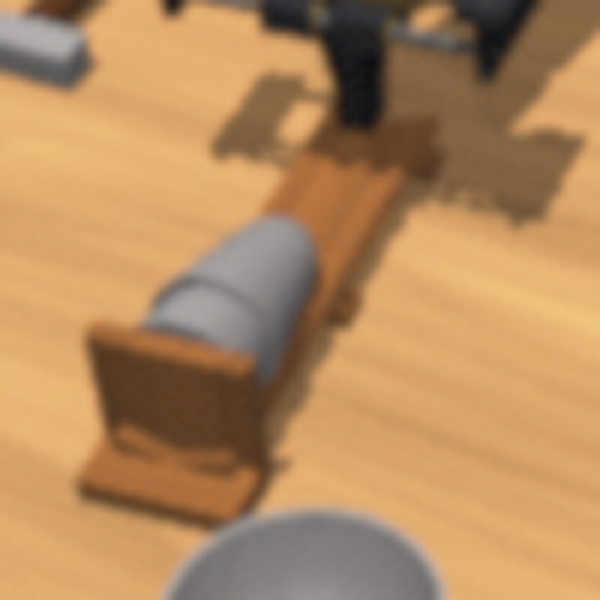

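```bash
python3 - <<'E'
import pickle; from h import *
W=pickle.load(open('pics/w19.pkl','rb'));D=pickle.load(open('pics/s19.pkl','rb'));S=pickle.load(open('pics/c19.pkl','rb'))
a=np.radians(6.5);e=np.array([np.cos(a),np.sin(a),0]);n=np.array([-np.sin(a),np.cos(a),0]);O=np.array([.584,-.152,0])
for z in(.036,.042):
    F=ray(W,313,69,z);print('foot',z,F,(F-O)@e,(F-O)@n)
d=lambda u,v:(270+u/5.5,140+v/5.5)
def pt(c,ax,r,ang,t=9,zc=.043):
    t=np.radians(t);A=np.array([np.cos(t),0,np.sin(t)]);U=np.array([-np.sin(t),0,np.cos(t)])
    p=np.array([c,0,zc])+A*ax+r*(np.cos(ang)*U+np.sin(ang)*np.array([0,1,0]))
    return O+p[0]*e+p[1]*n+p[2]*np.array([0,0,1])
f=lambda P:((proj(D,P)[0]-[270,140])*5.5).round()
g=lambda P:((proj(S,P)[0]-[225,160])*6).round()
for c in(.039,.036,.042):
    print(c,'foot',f(pt(c,-.045,0.0,0)),'rim top',f(pt(c,.045,.033,0)),'rim45',f(pt(c,.045,.033,.785)),'rim bot',f(pt(c,.045,.033,3.14)))
print('first rim',f(pt(.065,.045,.033,0)),f(pt(.065,.045,.033,.785)))
print('scene 2nd rim',g(pt(.039,.045,.033,0)),'36',g(pt(.036,.045,.033,0)),'foot',g(pt(.039,-.045,.01,0)),g(pt(.036,-.045,.01,0)))
E
python3 - <<'E'
import cv2
a=cv2.imread('pics/s19.png')
cv2.imwrite('pics/s19d.png',cv2.resize(a[150:200,290:355],None,fx=12,fy=12,interpolation=cv2.INTER_CUBIC))
E
```

```text
foot 0.036 [ 0.57903973 -0.15219212  0.036     ] -0.004950132382806934 0.00037063132619605385
foot 0.042 [ 0.57800697 -0.15240776  0.042     ] -0.0060006684161373865 0.00027329272673484256
0.039 foot [401. 243.] rim top [246. 137.] rim45 [227. 174.] rim bot [230. 242.]
0.036 foot [406. 244.] rim top [252. 138.] rim45 [233. 175.] rim bot [236. 243.]
0.042 foot [395. 242.] rim top [241. 136.] rim45 [222. 173.] rim bot [225. 241.]
first rim [199. 129.] [180. 166.]
scene 2nd rim [202. 276.] 36 [205. 272.] foot [287. 217.] [289. 213.]
```

View pics/s19d.png

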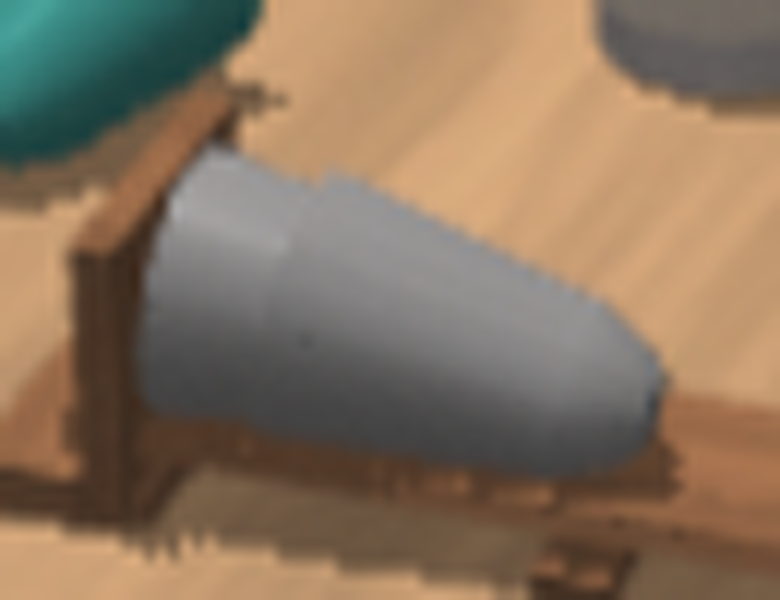

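Call:
step_arm --plan '[{"dx": 0,"dy": 0,"dz": -0.6,"rx": 0,"ry": -0.8,"rz": 0},{"dx": 0,"dy": 0,"dz": -0.7,"rx": 0,"ry": 0,"rz": 0},{"dx": 0.2,"dy": 0,"dz": -0.5,"rx": 0,"ry": 0,"rz": 0},{"dx": 0.6,"dy": 0,"dz": 0,"rx": 0,"ry": 0,"rz": 0},{"dx": 0.3,"dy": 0,"dz": 0,"rx": 0,"ry": 0,"rz": 0},{"dx": 0,"dy": 0,"dz": 0,"rx": 0,"ry": 0,"rz": 0}]'

```text
time_s: 16.45
eef_pos: [0.549, -0.1555, 0.1419]
tcp_rot: [[0.993, 0.115, 0.012], [0.115, -0.993, 0.007], [0.012, -0.006, -1.0]]
force: [-0.4, -0.4, -0.1]
opening: 0.0005
```

```bash
python3 t.py .5685 -.154 .044 6.5;python3 w.py w20; python3 - <<'E'
import cv2
a=cv2.imread('pics/w20.png')
cv2.imwrite('pics/w20c.png',cv2.resize(a[0:220,240:400],None,fx=3,fy=2.7,interpolation=cv2.INTER_CUBIC))
E
```

```text
t 16.45 [ 0.549  -0.1555  0.1419] units [0.367 0.026 1.963] rot [-0.33 -0.71  0.12] F [-0.4 -0.4 -0.1] open 0.0005
16.45 [ 0.549  -0.1555  0.1419] yaw 6.62 zc [ 0.0116  0.0071 -0.9999] [-0.4 -0.4 -0.1] 0.00048494227329506315
```

View pics/w20.png

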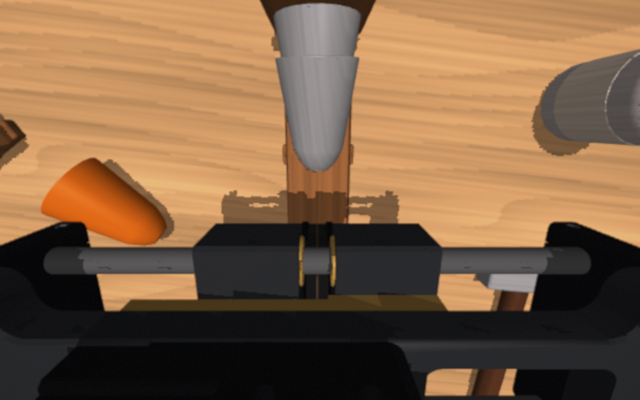

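View pics/w20c.png

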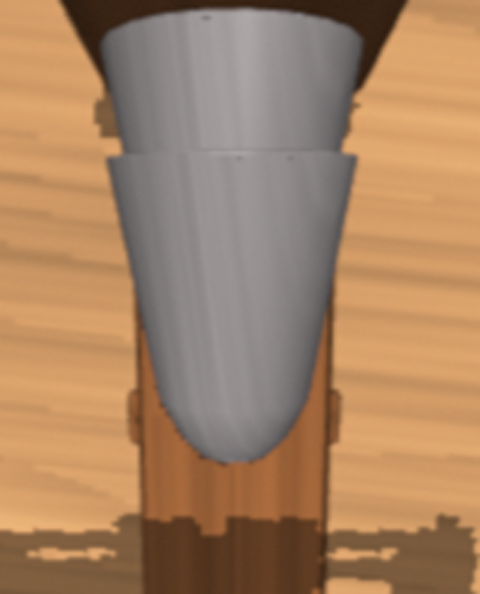

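```bash
python3 - <<'E'
import pickle; from h import *
W=pickle.load(open('pics/w20.pkl','rb'))
a=np.radians(6.5);e=np.array([np.cos(a),np.sin(a),0]);n=np.array([-np.sin(a),np.cos(a),0]);O=np.array([.584,-.152,0])
loc=lambda p:np.round(np.array([(p-O)@e,(p-O)@n,p[2]])*1000,1)
def rayz(u,v,z): return loc(ray(W,u,v,z))
for z1,z2 in((.050,.050),(.054,.050),(.056,.052)):
    A,B=ray(W,274.3,16.7,z1),ray(W,361,15.6,z1);C,E=ray(W,275.7,58.1,z2),ray(W,359,57.8,z2)
    print(z1,z2,'w',np.linalg.norm(A-B),np.linalg.norm(C-E),'ctr',loc((A+B)/2),loc((C+E)/2))
print('foot',rayz(318.3,171.5,.040),rayz(318.3,171.5,.036))
# model fit: coaxial pair: c2, zc, tilt, gap
obs=np.array([[274.3,16.7],[361,15.6],[275.7,58.1],[359,57.8]])
def m(p):
    c,zc,y,gap=p; t=np.radians(9);Ax=np.array([np.cos(t),0,np.sin(t)])
    out=[]
    for ax in(.045+gap,.045):
        th=np.linspace(0,2*np.pi,720);U=np.array([-np.sin(t),0,np.cos(t)])
        P=np.array([c,y,zc])+Ax*ax+.033*(np.outer(np.cos(th),U)+np.outer(np.sin(th),[0,1,0]))
        q=proj(W,O+P[:,:1]*e+P[:,1:2]*n+P[:,2:]*[0,0,1])
        out+=[q[q[:,0].argmin()],q[q[:,0].argmax()]]
    return (np.array(out)-obs).ravel()
r=least_squares(m,[.039,.043,0,.026],diff_step=1e-3,x_scale=.01);print(r.x*1000,r.fun.round(1))
E
```

```text
0.05 0.05 w 0.06596010122477218 0.06545492660613468 ctr [113.1   0.6  50. ] [83.8  0.7 50. ]
0.054 0.05 w 0.06487912208040422 0.06545492660613468 ctr [111.8   0.5  54. ] [83.8  0.7 50. ]
0.056 0.052 w 0.06433863250822022 0.06491857653053174 ctr [111.1   0.5  56. ] [83.4  0.7 52. ]
foot [-7.9 -0.3 40. ] [-8.5 -0.2 36. ]
[40.33805929 37.43391397  0.63283684 28.23241127] [-0.3 -0.5  0.1  0.5  0.4 -0.2 -0.1  0.1]
```

Call:
step_arm --plan '[{"dx": -0.1,"dy": 0.02,"dz": 0.4,"rx": -0.3,"ry": -0.7,"rz": 0},{"dx": 0,"dy": 0,"dz": 0.5,"rx": 0,"ry": 0,"rz": 0},{"dx": 0,"dy": 0,"dz": 0.5,"rx": 0,"ry": 0,"rz": 0},{"dx": 0,"dy": 0,"dz": 0.4,"rx": 0,"ry": 0,"rz": 0},{"dx": 0,"dy": 0,"dz": 0,"rx": 0,"ry": 0,"rz": 0}]'

```text
time_s: 17.12
eef_pos: [0.5368, -0.1576, 0.0429]
tcp_rot: [[0.993, 0.114, -0.01], [0.114, -0.993, -0.0], [-0.01, -0.001, -1.0]]
force: [0.3, 1.2, 0.6]
opening: 0.0006
```

```bash
python3 t.py .5685 -.154 .045 6.5
```

```text
t 17.125 [ 0.5368 -0.1576  0.0429] units [ 0.637 -0.    -0.048] rot [-0.06  0.58  0.04] F [0.3 1.2 0.6] open 0.0006
```

Call:
step_arm --plan '[{"dx": 0.2,"dy": 0,"dz": -0.04,"rx": 0,"ry": 0.5,"rz": 0},{"dx": 0.2,"dy": 0,"dz": 0,"rx": 0,"ry": 0,"rz": 0},{"dx": 0.15,"dy": 0,"dz": 0,"rx": 0,"ry": 0.3,"rz": 0},{"dx": 0.15,"dy": 0,"dz": -0.04,"rx": 0,"ry": 1,"rz": 0},{"dx": 0.2,"dy": 0,"dz": -0.06,"rx": 0,"ry": 1.5,"rz": 0}]'

```text
time_s: 17.75
eef_pos: [0.5685, -0.1547, 0.0467]
tcp_rot: [[0.994, 0.112, 0.015], [0.112, -0.994, 0.005], [0.015, -0.003, -1.0]]
force: [-22.0, -2.3, 4.9]
opening: 0.0001
```

```bash
python3 t.py .5685 -.154 .045 6.5
```

```text
t 17.75 [ 0.5685 -0.1547  0.0467] units [ 0.001 -0.015  0.034] rot [-0.17 -0.87 -0.08] F [-22.   -2.3   4.9] open 0.0001
```

Call:
step_arm --plan '[{"dx": 0.25,"dy": 0,"dz": -0.03,"rx": 0,"ry": 0.8,"rz": 0},{"dx": 0.3,"dy": 0,"dz": -0.03,"rx": 0,"ry": 1.5,"rz": 0}]'

```text
time_s: 18.0
eef_pos: [0.5688, -0.155, 0.045]
tcp_rot: [[0.994, 0.107, -0.006], [0.108, -0.994, 0.007], [-0.005, -0.008, -1.0]]
force: [-40.8, -0.8, 29.3]
opening: 0.0005
```

```bash
python3 t.py .5685 -.154 .045 6.5
```

```text
t 18.0 [ 0.5688 -0.155   0.045 ] units [-0.003 -0.021  0.001] rot [-0.45  0.31 -0.33] F [-40.8  -0.8  29.3] open 0.0005
```

Call:
step_arm --plan '[{"dx": -0.3,"dy": 0,"dz": -0.05,"rx": 0,"ry": 0,"rz": 0},{"dx": -0.5,"dy": 0,"dz": -0.3,"rx": 0,"ry": 0,"rz": 0},{"dx": 0,"dy": 0,"dz": -0.7,"rx": 0,"ry": 0,"rz": 0},{"dx": 0.2,"dy": 0,"dz": -0.8,"rx": 0,"ry": 0,"rz": 0},{"dx": 0.5,"dy": 0,"dz": -0.3,"rx": 0,"ry": 0,"rz": 0},{"dx": 0.5,"dy": 0,"dz": 0,"rx": 0,"ry": 0,"rz": 0},{"dx": 0,"dy": 0,"dz": 0,"rx": 0,"ry": 0,"rz": 0},{"dx": 0,"dy": 0,"dz": 0,"rx": 0,"ry": 0,"rz": 0}]'

```text
time_s: 19.0
eef_pos: [0.5909, -0.1545, 0.1591]
tcp_rot: [[0.994, 0.106, -0.003], [0.106, -0.994, 0.005], [-0.002, -0.005, -1.0]]
force: [-0.8, 0.4, -0.6]
opening: 0.0004
```

```bash
python3 w.py w21; python3 t.py .5685 -.154 .045 6.5; python3 - <<'E'
import cv2
a=cv2.imread('pics/w21.png')
cv2.imwrite('pics/w21c.png',cv2.resize(a[0:200,220:420],None,fx=4,fy=3,interpolation=cv2.INTER_CUBIC))
E
```

```text
19.0 [ 0.5909 -0.1545  0.1591] yaw 6.1 zc [-0.0026  0.0048 -1.    ] [-0.8  0.4 -0.6] 0.0003704390443356373
t 19.05 [ 0.5909 -0.1545  0.159 ] units [-0.439 -0.045  2.282] rot [-0.29  0.11 -0.41] F [-0.4  0.5 -0.4] open 0.0006
```

View pics/w21c.png

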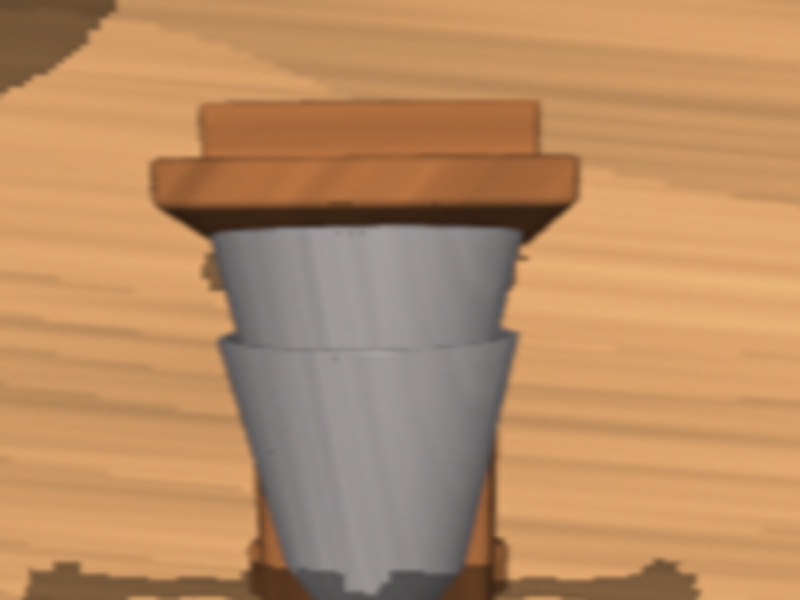

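```bash
python3 - <<'E'
import pickle; from h import *
W=pickle.load(open('pics/w21.pkl','rb'))
a=np.radians(6.5);e=np.array([np.cos(a),np.sin(a),0]);n=np.array([-np.sin(a),np.cos(a),0]);O=np.array([.584,-.152,0])
loc=lambda p:np.round(np.array([(p-O)@e,(p-O)@n,p[2]])*1000,1)
print('board near top',loc(ray(W,265,68.7,.08)),loc(ray(W,358,68.5,.08)))
for z1,z2 in((.050,.050),(.054,.050),(.056,.052)):
    A,B=ray(W,273,78.7,z1),ray(W,350.75,78.,z1);C,E=ray(W,275,114,z2),ray(W,349.5,112,z2)
    print(z1,z2,'w',np.linalg.norm(A-B),np.linalg.norm(C-E),'ctr',loc((A+B)/2),loc((C+E)/2))
obs=np.array([[273,78.7],[350.75,78],[275,114],[349.5,112]])
def m(p,tt):
    c,zc,y,gap=p; t=np.radians(tt);Ax=np.array([np.cos(t),0,np.sin(t)])
    out=[]
    for ax in(.045+gap,.045):
        th=np.linspace(0,2*np.pi,720);U=np.array([-np.sin(t),0,np.cos(t)])
        P=np.array([c,y,zc])+Ax*ax+.033*(np.outer(np.cos(th),U)+np.outer(np.sin(th),[0,1,0]))
        q=proj(W,O+P[:,:1]*e+P[:,1:2]*n+P[:,2:]*[0,0,1])
        out+=[q[q[:,0].argmin()],q[q[:,0].argmax()]]
    return (np.array(out)-obs).ravel()
for tt in(7,9,11):
    r=least_squares(m,[.039,.043,0,.026],diff_step=1e-3,x_scale=.01,args=(tt,));print(tt,r.x*1000,r.fun.round(1))
E
```

```text
board near top [114.5  34.9  80. ] [114.  -34.5  80. ]
0.05 0.05 w 0.06609336038822552 0.06526006837227528 ctr [111.4   0.7  50. ] [83.1  0.7 50. ]
0.054 0.05 w 0.06507753509417248 0.06526006837227528 ctr [110.9   0.6  54. ] [83.1  0.7 50. ]
0.056 0.052 w 0.06456962244714594 0.06475855938744841 ctr [110.6   0.5  56. ] [83.   0.7 52. ]
7 [38.92082848 39.38281115  0.65334113 28.1892702 ] [-0.1  0.  -0.  -0.   0.1 -0.6  0.1  0.6]
9 [39.29029313 37.3300593   0.65434815 28.25439139] [-0.1  0.1  0.  -0.   0.1 -0.6 -0.   0.6]
11 [39.68934869 35.28442699  0.65556875 28.37806853] [-0.2  0.1  0.1 -0.1  0.2 -0.5 -0.1  0.5]
```

```bash
python3 - <<'E'
import cv2
a=cv2.imread('pics/w21.png')
cv2.imwrite('pics/w21d.png',cv2.resize(a[60:125,262:362],None,fx=8,fy=8,interpolation=cv2.INTER_NEAREST))
E
```

```text
(no output)
```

View pics/w21d.png

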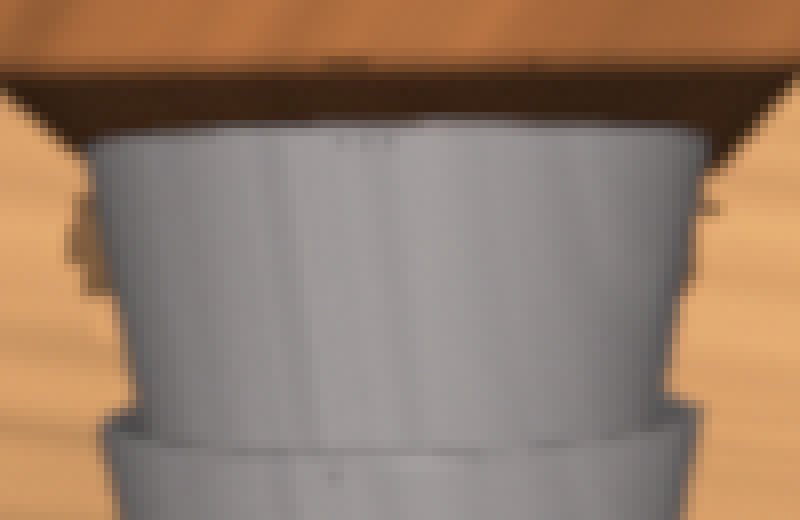

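```bash
python3 - <<'E'
import pickle; from h import *
W=pickle.load(open('pics/w21.pkl','rb'))
a=np.radians(6.5);e=np.array([np.cos(a),np.sin(a),0]);n=np.array([-np.sin(a),np.cos(a),0]);O=np.array([.584,-.152,0])
th=np.linspace(0,2*np.pi,721)
def rim(c,zc,tt,off):
    t=np.radians(tt);Ax=np.array([np.cos(t),0,np.sin(t)]);U=np.array([-np.sin(t),0,np.cos(t)])
    P=np.array([c,.0007,zc])+Ax*.045+U*off+.033*(np.outer(np.cos(th),U)+np.outer(np.sin(th),[0,1,0]))
    q=proj(W,O+P[:,:1]*e+P[:,1:2]*n+P[:,2:]*[0,0,1]);return np.r_[q[q[:,0].argmin()],q[q[:,0].argmax()],q[0]].round(1)
print('obs first 272.6,77.9 351,77.2 top v75 ; second 275.5,113 349.5,111.5 top v116.2')
for c in(.038,.039,.040):print('2nd',c,rim(c,.043,9,0))
for g in(26,28):
  for tt,off in((9,0),(9,-.0015),(7,0),(7,-.002),(5,-.003)):
    t=np.radians(9);print(g,tt,off,rim(.039+g/1000*np.cos(t),.043+g/1000*np.sin(t),tt,off))
E
```

```text
obs first 272.6,77.9 351,77.2 top v75 ; second 275.5,113 349.5,111.5 top v116.2
2nd 0.038 [274.2 114.8 350.1 114.  311.4 119.9]
2nd 0.039 [274.1 113.6 350.1 112.8 311.3 118.6]
2nd 0.04 [274.1 112.4 350.1 111.6 311.3 117.2]
26 9 0 [271.9  81.1 351.3  80.3 310.8  82.2]
26 9 -0.0015 [272.2  81.1 351.1  80.3 310.8  82.2]
26 7 0 [272.2  80.9 351.1  80.1 310.8  80.5]
26 7 -0.002 [272.6  80.9 350.9  80.1 310.8  80.5]
26 5 -0.003 [273.   80.8 350.6  80.2 310.9  79. ]
28 9 0 [271.8  78.5 351.4  77.7 310.7  79.3]
28 9 -0.0015 [272.   78.5 351.2  77.7 310.8  79.2]
28 7 0 [272.   78.3 351.2  77.5 310.7  77.6]
28 7 -0.002 [272.4  78.3 351.   77.6 310.8  77.6]
28 5 -0.003 [272.9  78.3 350.7  77.6 310.9  76.2]
```

Call:
step_arm --plan '[{"dx": -0.6,"dy": -0.02,"dz": 0,"rx": -0.3,"ry": 0,"rz": -0.4},{"dx": -0.55,"dy": -0.02,"dz": 0.2,"rx": 0,"ry": 0,"rz": 0},{"dx": 0,"dy": 0,"dz": 0.6,"rx": 0,"ry": 0,"rz": 0},{"dx": 0,"dy": 0,"dz": 0.6,"rx": 0,"ry": 0,"rz": 0},{"dx": 0,"dy": 0,"dz": 0.5,"rx": 0,"ry": 0,"rz": 0},{"dx": 0,"dy": 0,"dz": 0.2,"rx": 0,"ry": 0,"rz": 0},{"dx": 0,"dy": 0,"dz": 0,"rx": 0,"ry": 0,"rz": 0}]'

```text
time_s: 19.92
eef_pos: [0.5261, -0.1613, 0.0515]
tcp_rot: [[0.994, 0.109, -0.005], [0.109, -0.994, -0.004], [-0.005, 0.003, -1.0]]
force: [0.6, 0.2, 0.6]
opening: 0.0004
```

```bash
python3 t.py .5685 -.154 .040 6.5
```

```text
t 19.925 [ 0.5261 -0.1613  0.0515] units [ 0.86  -0.054  0.225] rot [ 0.19  0.28 -0.22] F [0.6 0.2 0.6] open 0.0004
```

Call:
step_arm --plan '[{"dx": 0.25,"dy": -0.02,"dz": 0.1,"rx": 0,"ry": 0.2,"rz": 0},{"dx": 0.25,"dy": -0.02,"dz": 0.1,"rx": 0,"ry": 0,"rz": 0},{"dx": 0.2,"dy": 0,"dz": 0,"rx": 0,"ry": 0,"rz": 0},{"dx": 0.2,"dy": 0,"dz": -0.08,"rx": 0,"ry": 0.5,"rz": 0},{"dx": 0.2,"dy": 0,"dz": -0.15,"rx": 0,"ry": 0.5,"rz": 0},{"dx": 0.2,"dy": 0.05,"dz": -0.15,"rx": 0,"ry": 0.5,"rz": 0}]'

```text
time_s: 20.68
eef_pos: [0.5708, -0.1563, 0.0535]
tcp_rot: [[0.994, 0.107, -0.029], [0.107, -0.994, -0.001], [-0.029, -0.002, -1.0]]
force: [-19.2, 1.6, -0.8]
opening: 0.0003
```

```bash
python3 t.py .5685 -.154 .040 6.5
```

```text
t 20.675 [ 0.5708 -0.1563  0.0535] units [-0.032 -0.051  0.272] rot [-0.14  1.65 -0.35] F [-19.2   1.6  -0.8] open 0.0003
```

Call:
step_arm --plan '[{"dx": 0.25,"dy": -0.05,"dz": 0.02,"rx": 0,"ry": 1.5,"rz": 0},{"dx": -0.4,"dy": 0,"dz": 0,"rx": 0,"ry": 0,"rz": 0},{"dx": -0.4,"dy": 0,"dz": -0.3,"rx": 0,"ry": 0,"rz": 0},{"dx": 0,"dy": 0,"dz": -0.7,"rx": 0,"ry": 0,"rz": 0},{"dx": 0.2,"dy": 0,"dz": -0.8,"rx": 0,"ry": 0,"rz": 0},{"dx": 0.5,"dy": 0,"dz": -0.3,"rx": 0,"ry": 0,"rz": 0},{"dx": 0.5,"dy": 0,"dz": 0,"rx": 0,"ry": 0,"rz": 0},{"dx": 0,"dy": 0,"dz": 0,"rx": 0,"ry": 0,"rz": 0},{"dx": 0,"dy": 0,"dz": 0,"rx": 0,"ry": 0,"rz": 0}]'

```text
time_s: 21.8
eef_pos: [0.5951, -0.152, 0.1562]
tcp_rot: [[0.994, 0.105, -0.034], [0.105, -0.994, 0.002], [-0.033, -0.006, -0.999]]
force: [-0.1, -0.0, -0.8]
opening: 0.0008
```

```bash
python3 w.py w22; python3 w.py s22 side; python3 - <<'E'
import cv2
a=cv2.imread('pics/w22.png');print(a.shape)
cv2.imwrite('pics/w22d.png',cv2.resize(a[50:140,260:365],None,fx=6.5,fy=6.5,interpolation=cv2.INTER_NEAREST))
E
```

```text
21.8 [ 0.5951 -0.152   0.1562] yaw 6.05 zc [-0.0337  0.0023 -0.9994] [-0.1 -0.  -0.8] 0.0008238421130673372
21.85 [ 0.595  -0.152   0.1561] yaw 6.05 zc [-0.0338  0.0023 -0.9994] [ 0.9 -0.1 -0.4] 0.00033209678387406357
(400, 640, 3)
```

View pics/w22d.png

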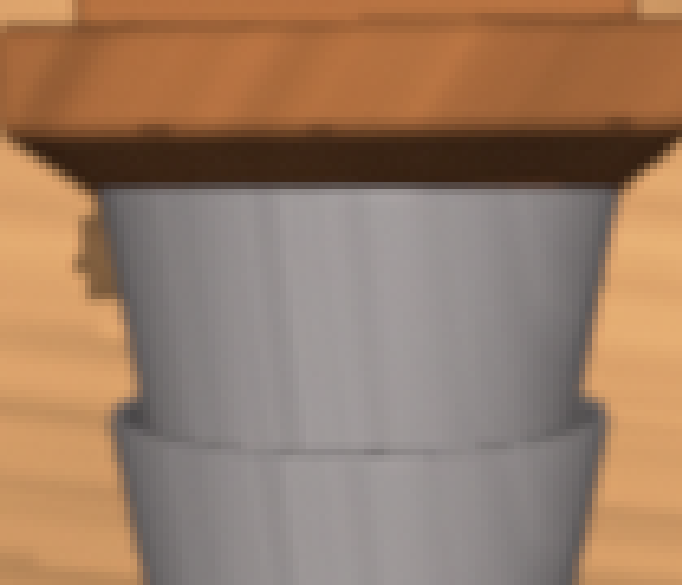

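View pics/s22.png

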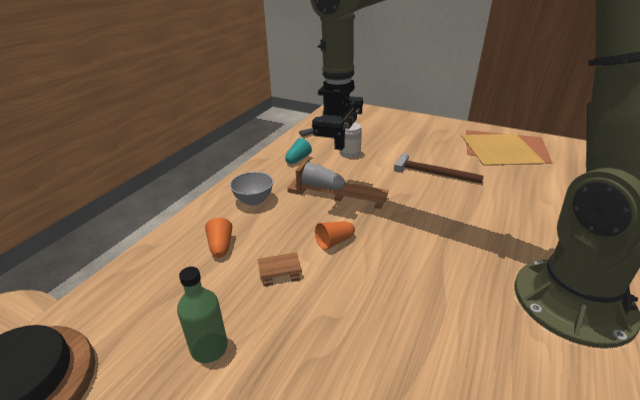

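```bash
python3 - <<'E'
import pickle; from h import *
W=pickle.load(open('pics/w22.pkl','rb'))
a=np.radians(6.5);e=np.array([np.cos(a),np.sin(a),0]);n=np.array([-np.sin(a),np.cos(a),0]);O=np.array([.584,-.152,0])
th=np.linspace(0,2*np.pi,721)
def rim(p):
    x,y,z,tt=p;t=np.radians(tt);U=np.array([-np.sin(t),0,np.cos(t)])
    P=np.array([x,y,z])+.033*(np.outer(np.cos(th),U)+np.outer(np.sin(th),[0,1,0]))
    q=proj(W,O+P[:,:1]*e+P[:,1:2]*n+P[:,2:]*[0,0,1]);return np.r_[q[q[:,0].argmin()],q[q[:,0].argmax()],q[0,1]]
S=np.array([.01,.01,.01,10])
for nm,ob in(('first',[275.7,79.5,354.9,78.9,78.6]),('second',[277.7,114.6,353.1,114.2,119.7])):
    r=least_squares(lambda p:rim(p*S)-ob,np.array([.1,0,.05,9])/S,diff_step=1e-2);print(nm,r.x*S*[1000,1000,1000,1],r.fun.round(1))
print([(g,np.round(np.array([.045*np.cos(.157)+.0393+g*np.cos(.157),.043+(.045+g)*np.sin(.157)])*1000,1)) for g in(0,.026)])
E
```

```text
first [111.31466712  -0.28755185  47.11809289   4.61763415] [ 0.   0.1 -0.  -0.1 -0. ]
second [ 8.34160426e+01 -3.12219034e-02  4.31507963e+01  6.96807199e+00] [ 0.   0.2 -0.  -0.2 -0. ]
[(0, array([83.7, 50. ])), (0.026, array([109.4,  54.1]))]
```

```bash
python3 -c "
from rig import *
o=get_obs();print(o['time_s'],o['force']);print(hand_in())"
```

```text
21.9 [-0.58172518 -0.74644845  0.07828297]
the job is handed in; nothing more can be done
None
```

The loose beaker now lies in the long cradle, pushed mouth-first over the other one, and the pair is up against the end board. I handed the job in at 21.9 s with the gripper clear and no contact force.

- **Against the board:** the first beaker's lip measures within about 1 mm of the board face. The second beaker's centre is at about x = 39 mm of the cradle, which is the value expected for a fully nested pair.
- **Nested home (not certain):** the raw camera measurement of the distance between the centres was 28 mm rather than the specified 26. The fitted heights in that picture came out about 7 mm too low. I judge that to be a scale error, which would put the distance at about 27 ± 1 mm, but I could not confirm it. Two more pushes at about 20–40 N met a hard stop and did not change the measured distance, so I took it as bottomed.
- **Force limit:** the highest reading I took while pushing was about 50 N at the wrist, of which 41 N was along the cradle. I kept pushes to the closed fingertips on the beaker's foot.
- **Other things:** in the last side picture the hammer, bottle, bowl and spare cones looked undisturbed. The tin was partly hidden behind the gripper.

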